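# Clock the flywheel's high spot and fit its balance weights

### The job

Push the dial indicator fully home so that its sprung plunger presses on the flywheel's rim, turn the flywheel by its peg to find the high spot of the rim, and leave the wheel standing with the high spot under the plunger (highest reading on the dial). Then fit every loose brass balance weight in the wheel's empty pockets on the half away from the indicator, one to a pocket, pressed down flush with the wheel's face. Leave the indicator on the high spot, and do not disturb the other things on the bench.

Things in the scene. Friction and masses are not known exactly. Their poses are not given: they have to be found in the camera images.
- stand: fixed grey base of the run-out stand; origin on the bench top right under the flywheel's spindle; z up, y axis from the spindle to the indicator, so the half of the flywheel with negative y is the half away from the indicator. 130 x 150 mm under the wheel, with a 64 mm wide, 12 mm high arm to y = +260 mm under the indicator
- flywheel (a joint): angle of the flywheel on its upright spindle (rad, grows anticlockwise from above, no stops; zero means nothing). Turns stiffly (0.14 N m), stays where left. The rim that the indicator feels is a 176 mm band under the disc's overhang, 5 mm out of true: one smooth high spot, the reading follows nearly a cosine of the angle. It cannot be seen from above: only the indicator tells
- flywheel_hub (a point): centre of the flywheel's upper face, on the spindle axis, 66 mm above the bench. The wheel is a steel disc 196 mm across with six pockets in its face and one upright peg; the hub is level with the face (a 3 mm nut on it); the rim's band under it is 22 to 42 mm above the bench
- peg_mid (a point): upright round steel peg on the flywheel for turning it by hand, 14 mm in diameter with a 16 mm head, 70 mm from the spindle axis, from 69 to 110 mm above the bench; this point is on its axis, 90 mm above the bench. It stands midway between two pockets, 35 mm from the centre line of each, and turns with the wheel
- carriage (a joint): slide of the indicator's carriage towards the flywheel (along the stand's negative y): 0 = backed off, plunger clear of the wheel; 0.025 m = fully home against its stop, plunger pressed on the rim all the way round. About 5 N to slide, stays where left
- carriage_fin (a point): middle of the top edge of the upright aluminium fin at the outer end of the indicator's carriage, for pushing it: 34 mm wide across the slide, 10 mm thick along it, top 86 mm above the bench; free above and on its outer side; on the wheel side the dial's bezel (46 mm above the bench) begins 9 mm from it. It moves with the carriage
- plunger (a joint): how far the indicator's sprung plunger is pressed in (m): 0 = free, stop at 0.016. With the carriage fully home: about 2.3 mm on the low spot, 12.1 mm on the high spot of the rim. Spring at most 2.5 N. The dial's needle turns 0.4 rad clockwise (from above) for each mm
- dial_face (a point): centre of the indicator's white dial face (53 mm across, ticks every 18 degrees), facing up, 47 mm above the bench; with the plunger free the needle's long end points away from the flywheel
- pocket_1 (a point): one of six equal open pockets in the flywheel's face, 60 degrees apart, each 63 mm long (radially) by 27 mm wide and 12 mm deep; this point is the centre of its floor, 54 mm above the bench, 60 mm from the spindle axis; its length runs along the line from the spindle to this point
- pocket_2 (a point): one of six equal open pockets in the flywheel's face, 60 degrees apart, each 63 mm long (radially) by 27 mm wide and 12 mm deep; this point is the centre of its floor, 54 mm above the bench, 60 mm from the spindle axis; its length runs along the line from the spindle to this point
- pocket_3 (a point): one of six equal open pockets in the flywheel's face, 60 degrees apart, each 63 mm long (radially) by 27 mm wide and 12 mm deep; this point is the centre of its floor, 54 mm above the bench, 60 mm from the spindle axis; its length runs along the line from the spindle to this point
- pocket_4 (a point): one of six equal open pockets in the flywheel's face, 60 degrees apart, each 63 mm long (radially) by 27 mm wide and 12 mm deep; this point is the centre of its floor, 54 mm above the bench, 60 mm from the spindle axis; its length runs along the line from the spindle to this point
- pocket_5 (a point): one of six equal open pockets in the flywheel's face, 60 degrees apart, each 63 mm long (radially) by 27 mm wide and 12 mm deep; this point is the centre of its floor, 54 mm above the bench, 60 mm from the spindle axis; its length runs along the line from the spindle to this point
- pocket_6 (a point): one of six equal open pockets in the flywheel's face, 60 degrees apart, each 63 mm long (radially) by 27 mm wide and 12 mm deep; this point is the centre of its floor, 54 mm above the bench, 60 mm from the spindle axis; its length runs along the line from the spindle to this point
- weight_1_mid (a point): one of two or three equal brass balance weights (may be absent): bar 60 x 24 x 12 mm, long along its x axis, lowest 3 mm stepped in to 54 x 18 mm, with a square grip 18 x 18 mm rising 22 mm from the middle of its top (34 mm high in all); 160 g; lies grip up. This point: its middle, 17 mm above its underside, so 71 mm above the bench when flush in a pocket (grip standing out)
- weight_2_mid (a point): one of two or three equal brass balance weights (may be absent): bar 60 x 24 x 12 mm, long along its x axis, lowest 3 mm stepped in to 54 x 18 mm, with a square grip 18 x 18 mm rising 22 mm from the middle of its top (34 mm high in all); 160 g; lies grip up. This point: its middle, 17 mm above its underside, so 71 mm above the bench when flush in a pocket (grip standing out)
- weight_3_mid (a point): one of two or three equal brass balance weights (may be absent): bar 60 x 24 x 12 mm, long along its x axis, lowest 3 mm stepped in to 54 x 18 mm, with a square grip 18 x 18 mm rising 22 mm from the middle of its top (34 mm high in all); 160 g; lies grip up. This point: its middle, 17 mm above its underside, so 71 mm above the bench when flush in a pocket (grip standing out)
- turned_stop_mid (a point): turned aluminium stop, a bystander 55 mm across and 57 mm high; this point is half-way up. Leave alone
- v_block_mid (a point): steel V block, a bystander 40 x 52 x 34 mm; this point is half-way up. Leave alone
There are look-alikes about, which are no part of the job. Leave any purple or red look-alike of the part that bears weight_3_mid alone.

How it is judged:
By the outcome, as a careful person would: the job done as asked, in the order asked, and still so for the second after the job is handed in, with the robot touching nothing.
Of weight_1, weight_2, weight_3 only 2 to 3 are there at a start; the rules pass over those that are not, and their reading is None.
At some moment in a run one of weight_1, weight_2, weight_3 may be knocked a few centimetres aside while the robot is not near it.
Once in a run the grip may slacken for a moment while it holds something.
It also fails if it takes over 210 s, if anything falls off the work surface, if the arm or the gripper's body presses on something with over 40 N, if the wrist force passes 120 N, or if a joint passes its speed limit or range.

### The arm

A 6-joint arm with a two-finger parallel gripper is mounted at the origin on a cart in front of the work surface, level with it; the furniture and walls round the work are solid. World frame = base frame: x ahead of the robot, y to its left, z up, the work surface at z = 0. Lengths are in mm, angles in rad, forces in N, time in s.
With the tool pointing down it reaches from about 300 to 1000 mm from the base axis. Payload 5.1 kg.
Tool frame: the origin (TCP) lies at the very end of the fingers, on their centre line; the grasp point (between the pads) lies 19 mm behind it; z points along the fingers, y is the direction in which the jaws open and shut (so a half turn about z gives the same grasp; the last joint's range is limited). The gripper opens to 95 mm and grips with 3 to 60 N. Pads are 20 mm wide; open, the fingers measure 119 mm over their backs; the gripper's body (75 mm by 180 mm) begins 59 mm behind the grasp point.
Start: joints at [-1.192, 0.124, 1.65, -0, 1.367, -0.083], TCP at [289.582, -581.917, 214.656] pointing down, gripper open.
Joint ranges: [-2.61, 2.61], [-1.02, 2.33], [0.03, 2.71], [-1.35, 4.49], [0.32, 2.68], [-2.91, 2.91]. Speed limits (rad/s): [2.57, 2.57, 3.14, 3.14, 3.14, 3.14].

### API

Orientations are given as a 3x3 rotation matrix whose columns are the frame's x, y, z axes.
In Python, from plant import * gives the robot as it stands. The module is installed in compiled form; this text tells all that it offers.
- The arm moves only by the tool step_arm, never from a script. Its argument "plan" is a list of rows, each a list of 2 entries, a list of its own where there are three numbers: the shift along the tool's x, y, z normalised to -1 to 1, where 1 is 0.25 m, then the turn, a rotation vector about the tool's x, y, z normalised to -1 to 1, where 1 is 180 degrees. A call has 1 to 8 rows; each row shifts and turns the pose as measured when the row begins, along the tool's axes as they then stand; what a row does not reach is not made up. A row lasts 1/10 s, in which the tool goes at most 50 mm and 8.59 degrees, less where a joint would pass 70% of its speed; a pose out of reach is approached as far as the arm can. A call with a number of a shift or a turn outside -1 to 1 is refused whole. A call with a gripper value outside its range is refused whole. "claw" is the closure, from -1 (fully open) to 1 (shut), set as the call begins (left out, the last holds). The fingers move at their own pace and stop on an object; the grip force is fixed at half the most. Time passes only in rows, so rows that do not move let the fingers close. It gives the time, the measured TCP pose, the force and the opening at its end, in the units of the state.
- observe(): the state, without advancing time (a new reading comes with each control period).
- snapshot(name): name is "scene" or "top" or "wrist"; returns a dict with "pixels" (480x640x3 uint8, red, green, blue), "intrinsics" (3x3 intrinsics, pixels), "k1" (the pictures are not rectified: a ray, as slopes to the right and down, at radius r is drawn at 1 + k1 r^2 times it, then the intrinsics apply), "T" (4x4, takes a point from camera to world coordinates). Camera axes: x right, y up, looking along -z (the intrinsics and any distortion apply to the point x, -y, -z); pixel columns grow to the right and rows downward; lengths in mm; the calibration is good to about 2 mm. A picture is of the moment at which its call begins. There is no depth.
- job_done(): hands the job in, once; it reports no verdict.
The state is a dict: "t": time; "joints": joint angles; "dq": joint speeds; "joint_efforts": joint torques, N m; "tcp_pos": TCP position; "tool_rot": TCP orientation; "force": force on the tool from outside, world axes, zero at the start; "ft_torque": the same for the moment, N m; "grip_width": finger opening in mm.
Only numpy, scipy, OpenCV 4.12 (cv2) and the standard library are available. Lean on these libraries where they do the work, as an engineer would, in place of code of your own. Each camera call takes 0.05 s, during which the arm holds its last target.

## Working session

There is one attempt and no reset: what is moved stays moved. The work goes in short steps, Python scripts to look and compute and a tool call to move; the robot and the scene stay as the last step left them, time stands still between calls to the robot, and variables do not carry over. Pictures are saved under pics/ and viewed, and the job is handed in when it is done.

Besides the shell and the picture viewer there is one more tool, called after "Call:" by a JSON object that holds its "method" and its "body", one argument or row to a line. step_arm: Moves the arm, as the interface text tells. Scaled input: -1 to 1 covers 0.25 m each way for a shift and 180 degrees each way for a turn. Its arguments: {"type":"object","properties":{"plan":{"type":"array"},"claw":{"type":"number"}},"required":["plan"]}

```bash
mkdir -p pics; ls; cat > h.py <<'E'
from plant import *
import numpy as np, cv2
def snap(cam,name,crop=None,scale=1):
    s=snapshot(cam); p=s['pixels']
    np.savez('last_%s.npz'%cam,pixels=p,K=s['intrinsics'],k1=s['k1'],T=s['T'])
    im=p[:,:,::-1]
    if crop: im=im[crop[1]:crop[3],crop[0]:crop[2]]
    if scale!=1: im=cv2.resize(im,None,fx=scale,fy=scale,interpolation=cv2.INTER_CUBIC)
    cv2.imwrite('pics/%s.png'%name,im); return s
def load(cam):
    d=np.load('last_%s.npz'%cam); return {'pixels':d['pixels'],'intrinsics':d['K'],'k1':float(d['k1']),'T':d['T']}
def pix2w(s,u,v,z):
    K=np.array(s['intrinsics']);k1=float(s['k1']);T=np.array(s['T'])
    a=np.array([(u-K[0,2])/K[0,0],(v-K[1,2])/K[1,1]]);b=a.copy()
    for _ in range(30): b=a/(1+k1*(b@b))
    d=T[:3,:3]@np.array([b[0],-b[1],-1]);o=T[:3,3]
    return o+d*(z-o[2])/d[2]
def w2pix(s,P):
    K=np.array(s['intrinsics']);k1=float(s['k1']);T=np.array(s['T'])
    c=np.linalg.inv(T)@np.append(P,1); b=np.array([c[0],-c[1]])/-c[2]
    b=b*(1+k1*(b@b)); return K[0,0]*b[0]+K[0,2],K[1,1]*b[1]+K[1,2]
def st():
    o=observe(); print('t',round(o['t'],2),'tcp',np.round(o['tcp_pos'],1),'F',np.round(o['force'],1),'w',round(o['grip_width'],1)); print(np.round(o['tool_rot'],3)); print('j',np.round(o['joints'],3)); return o
E
python3 - <<'E'
from h import *
st()
for c in('top','scene','wrist'):
    s=snap(c,c+'0'); print(c,s['intrinsics'],s['k1'],np.round(s['T'],3))
E
```

```text
pics
t 0.0 tcp [ 289.3 -581.3  213.4] F [-0.1 -0.2  0.6] w 94.9
[[ 0.895  0.446 -0.001]
 [ 0.446 -0.895  0.002]
 [ 0.    -0.002 -1.   ]]
j [-1.192  0.124  1.652 -0.     1.367 -0.083]
top [[496.08924601   0.         309.19052222]
 [  0.         496.08924601 235.29141563]
 [  0.           0.           1.        ]] -0.1171292410006617 [[ 1.900000e-02  9.870000e-01 -1.630000e-01  3.921490e+02]
 [-1.000000e+00  1.900000e-02 -3.000000e-03  1.264280e+02]
 [ 0.000000e+00  1.630000e-01  9.870000e-01  1.314813e+03]
 [ 0.000000e+00  0.000000e+00  0.000000e+00  1.000000e+00]]
scene [[621.83665577   0.         322.40986658]
 [  0.         621.83665577 246.91614398]
 [  0.           0.           1.        ]] -0.026770318828235995 [[-7.92000e-01  4.21000e-01 -4.43000e-01  8.00310e+01]
 [-6.11000e-01 -5.53000e-01  5.67000e-01  8.09198e+02]
 [-6.00000e-03  7.19000e-01  6.95000e-01  9.25704e+02]
 [ 0.00000e+00  0.00000e+00  0.00000e+00  1.00000e+00]]
wrist [[411.17189718   0.         316.21366041]
 [  0.         411.17189718 238.38019702]
 [  0.           0.           1.        ]] -0.07374737852756857 [[ 4.46000e-01  8.59000e-01  2.51000e-01  3.60184e+02]
 [-8.95000e-01  4.29000e-01  1.23000e-01 -5.46748e+02]
 [-2.00000e-03 -2.80000e-01  9.60000e-01  3.84243e+02]
 [ 0.00000e+00  0.00000e+00  0.00000e+00  1.00000e+00]]
```

View pics/top0.png

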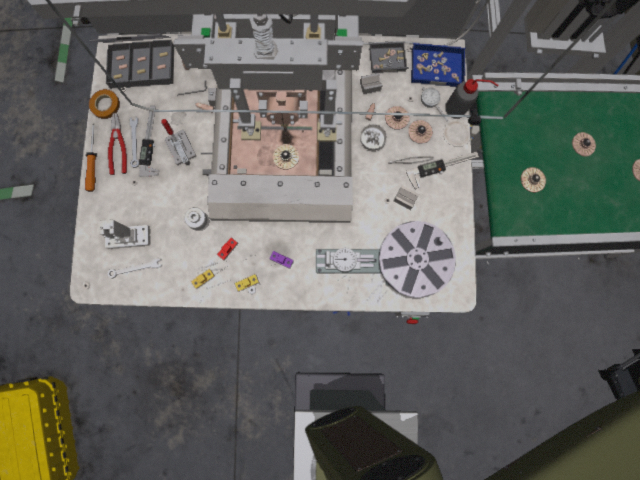

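View pics/scene0.png

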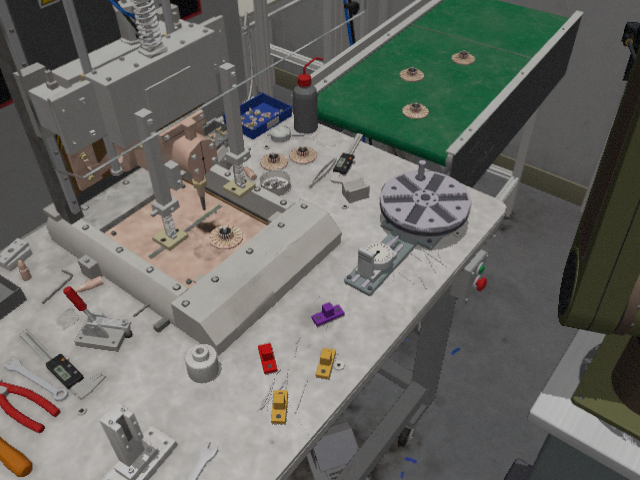

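The top view shows the wheel at about (417,259), the indicator at (345,259), two brass weights at (205,279) and (247,283), red at (228,248) and purple at (282,259). I'll enlarge these.

```bash
python3 - <<'E'
from h import *
s=load('top');im=s['pixels'][:,:,::-1]
cv2.imwrite('pics/top0w.png',cv2.resize(im[210:310,300:470],(800,471),interpolation=cv2.INTER_CUBIC))
cv2.imwrite('pics/top0b.png',cv2.resize(im[225:305,180:300],(780,520),interpolation=cv2.INTER_CUBIC))
s=load('scene');im=s['pixels'][:,:,::-1]
cv2.imwrite('pics/sc0w.png',cv2.resize(im[150:300,330:490],(800,750)[:1]+(600,) ,interpolation=cv2.INTER_CUBIC))
E
```

```text
(no output)
```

View pics/top0w.png

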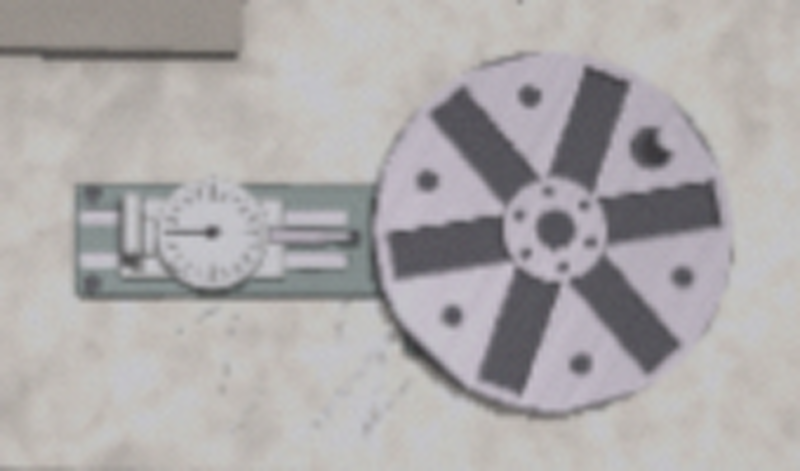

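View pics/top0b.png

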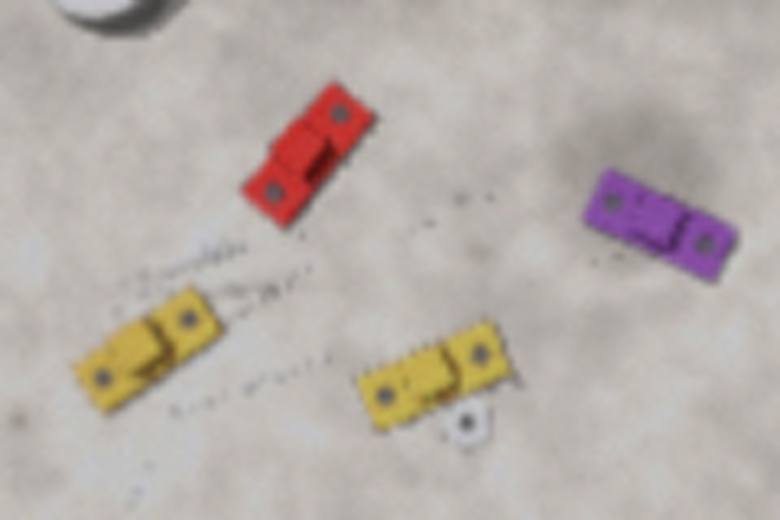

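View pics/wrist0.png

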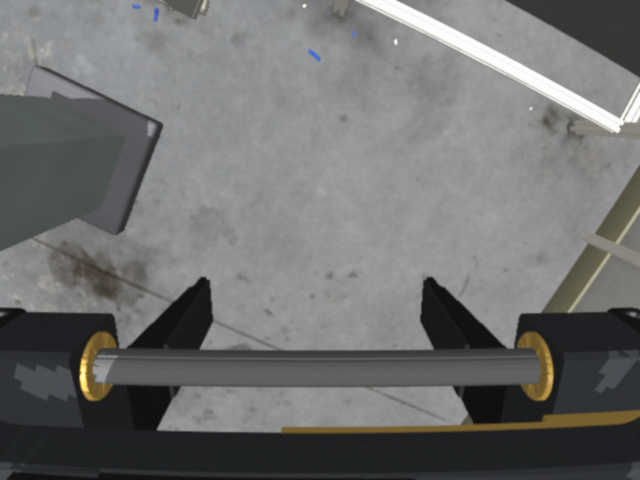

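```bash
python3 - <<'E'
from h import *
s=load('top');k=800/170
def w(x,y,z): return pix2w(s,300+x/k-.5*0,210+y/k,z)
hub=w(555,229,69);print('hub',hub)
print('rim edges L,R,T,B',[np.round(w(*a,66)[:2],1) for a in((375,225),(732,240),(545,53),(545,412))])
peg=w(651,147,110);print('peg',peg,np.linalg.norm((peg-hub)[:2]),np.degrees(np.arctan2(*(peg-hub)[1::-1])))
print('fin',w(133,228,86)); print('dial',w(212,232,47))
for a in((709,203),(627,300+10)): pass
p=[(392,258),(717,202),(447,104),(662,358),(608,80),(503,383)]
for a in p:
    q=w(*a,66);print('pocket end',np.round(q-hub,1)[:2],np.degrees(np.arctan2(*(q-hub)[1::-1])))
print('arm',[np.round(w(*a,12)[:2],1) for a in((77,185),(77,297),(372,183))])
k=6.5
def b(x,y,z): return pix2w(s,180+x/k,225+y/k,z)
for n,(a,c,g) in dict(w1=((103,377),(188,319),(135,347)),w2=((386,396),(480,355),(430,374)),red=((275,192),(340,114),(300,148)),pur=((612,201),(705,243),(655,222))).items():
    A=b(*a,12);C=b(*c,12);G=b(*g,34);d=A-C
    print(n,np.round((A+C)/2,1),np.round(G,1),'ang',np.degrees(np.arctan2(d[1],d[0]))%180,np.linalg.norm(d))
print(b(467,422,3))
E
```

```text
hub [ 542.37907812 -147.66586429   69.        ]
rim edges L,R,T,B [array([543.3, -50.3]), array([ 538.3, -245.7]), array([ 639.7, -144.4]), array([ 444. , -141.7])]
peg [ 581.69506615 -190.48225606  110.        ] 58.129083244507676 -47.44041465174489
fin [536.9508811   81.04979365  86.        ]
dial [540.13394789  36.38993645  47.        ]
pocket end [-16.8  88.2] 100.81418061683131
pocket end [ 16.6 -90.3] -79.5897474767028
pocket end [67.9 57.7] 40.346588279442805
pocket end [-68.6 -58.1] -139.75663864286804
pocket end [ 82.9 -31.4] -20.716300406337858
pocket end [-83.1  28.6] 161.0446340648518
arm [array([569.4, 110.2]), array([506.3, 109.1]), array([573.6, -56.3])]
w1 [485.7 409.6  12. ] [484.4 409.1  34. ] ang 125.85438376920675 41.61713051157056
w2 [477.2 291.9  12. ] [476.3 290.3  34. ] ang 114.86347157996646 41.362365002956295
red [567.  346.8  12. ] [566.  346.2  34. ] ang 142.26286696111913 41.35706020113749
pur [541.5 202.4  12. ] [538.9 202.4  34. ] ang 66.77256450469108 41.6716751534822
[459.22108453 278.50148818   3.        ]
```

View pics/sc0w.png

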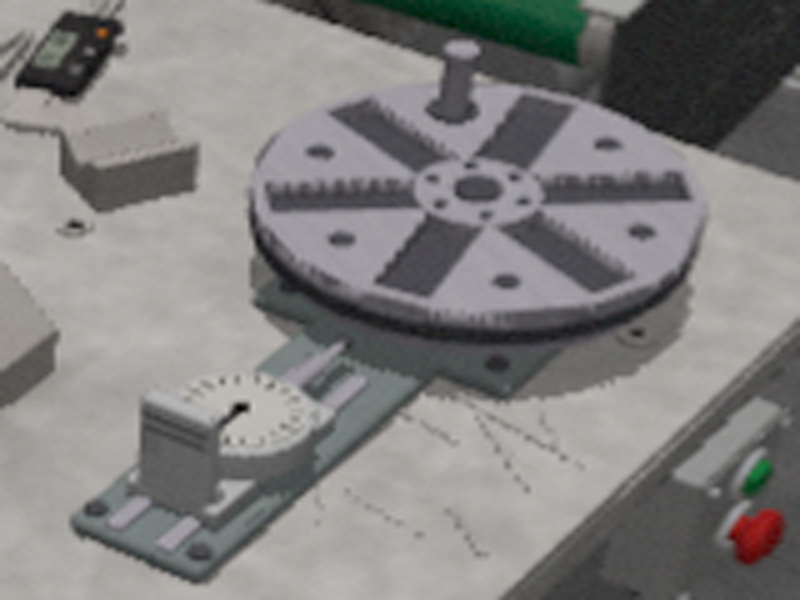

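Two brass weights are present at roughly (486,410) and (477,292); the wheel centre is about (542,-148), the fin about (537,81), and the needle points left, which means plunger free. First I'll turn the tool to jaws along world x and close the fingers.

Call:
{"method": "step_arm", "body": {
  "plan": [
    [[0, 0, 0], [0, 0, -0.0475]],
    [[0, 0, 0], [0, 0, -0.0475]],
    [[0, 0, 0], [0, 0, -0.0475]],
    [[0, 0, 0], [0, 0, -0.0475]],
    [[0, 0, 0], [0, 0, -0.0475]],
    [[0, 0, 0], [0, 0, -0.0475]],
    [[0, 0, 0], [0, 0, -0.0475]],
    [[0, 0, 0], [0, 0, -0.02]]
  ],
  "claw": 1
}}

```text
t: 0.95
tcp_pos: [288.6, -579.3, 209.1]
tool_rot: [[-0.013, 1.0, -0.003], [1.0, 0.013, 0.008], [0.008, -0.003, -1.0]]
force: [0.1, -0.9, -0.5]
grip_width: 36.8
```

```bash
python3 -c "
from h import *
st()"
```

```text
t 0.95 tcp [ 288.6 -579.3  209.1] F [ 0.1 -0.9 -0.5] w 36.8
[[-0.013  1.    -0.003]
 [ 1.     0.013  0.008]
 [ 0.008 -0.003 -1.   ]]
j [-1.192  0.127  1.656  0.     1.367 -1.205]
```

Call:
{"method": "step_arm", "body": {
  "plan": [
    [[0.185, 0.066, -0.01], [0, 0, 0]],
    [[0.185, 0.066, -0.01], [0, 0, 0]],
    [[0.185, 0.066, -0.01], [0, 0, 0]],
    [[0.185, 0.066, 0], [0, 0, 0]],
    [[0.185, 0.066, 0], [0, 0, 0]],
    [[0.185, 0.066, 0], [0, 0, 0]],
    [[0.185, 0.066, 0], [0, 0, 0]],
    [[0.185, 0.066, 0], [0, 0, 0]]
  ]
}}

```text
t: 1.75
tcp_pos: [415.3, -202.8, 215.5]
tool_rot: [[-0.003, 1.0, -0.005], [1.0, 0.003, 0.013], [0.013, -0.005, -1.0]]
force: [0.9, -0.8, 0.1]
grip_width: 0.4
```

Call:
{"method": "step_arm", "body": {
  "plan": [
    [[0.185, 0.066, 0], [0, 0, 0]],
    [[0.185, 0.066, 0], [0, 0, 0]],
    [[0.185, 0.066, 0], [0, 0, 0]],
    [[0.185, 0.066, 0], [0, 0, 0]],
    [[0.185, 0.066, 0], [0, 0, 0]],
    [[0.185, 0.066, 0], [0, 0, 0]]
  ]
}}

```text
t: 2.35
tcp_pos: [511.9, 81.4, 218.3]
tool_rot: [[-0.003, 1.0, -0.002], [1.0, 0.003, 0.012], [0.012, -0.002, -1.0]]
force: [0.6, -0.4, 0.4]
grip_width: 0.5
```

Need y about 120, x 537; then descend to z about 62.

Call:
{"method": "step_arm", "body": {
  "plan": [
    [[0.155, 0.1, 0], [0.004, 0, 0]],
    [[0, 0, 0], [0, 0, 0]]
  ]
}}

```text
t: 2.55
tcp_pos: [537.5, 126.8, 217.7]
tool_rot: [[-0.009, 1.0, -0.016], [1.0, 0.009, 0.012], [0.013, -0.016, -1.0]]
force: [-0.2, -0.5, 0.2]
grip_width: 0.6
```

```bash
python3 -c "
from h import *
st()
s=snap('wrist','wr1')"
```

```text
t 2.55 tcp [537.5 126.8 217.7] F [-0.2 -0.5  0.2] w 0.6
[[-0.009  1.    -0.016]
 [ 1.     0.009  0.012]
 [ 0.013 -0.016 -1.   ]]
j [ 0.127 -0.086  1.858  0.015  1.384  0.115]
```

View pics/wr1.png

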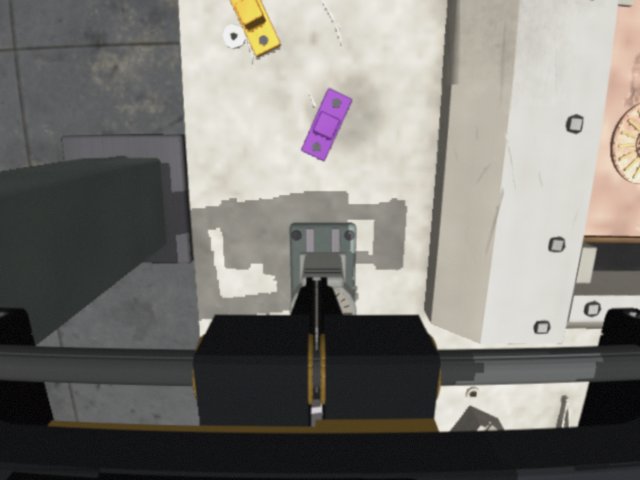

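Call:
{"method": "step_arm", "body": {
  "plan": [
    [[0, 0, 0.17], [-0.005, -0.004, 0]],
    [[0, 0, 0.17], [0, 0, 0]],
    [[0, 0, 0.17], [0, 0, 0]],
    [[0, 0, 0.09], [0, 0, 0]],
    [[0, 0, 0], [0, 0, 0]]
  ]
}}

```text
t: 3.1
tcp_pos: [535.5, 121.4, 65.4]
tool_rot: [[-0.006, 1.0, 0.004], [1.0, 0.006, -0.003], [-0.003, 0.004, -1.0]]
force: [-0.1, -0.0, 0.4]
grip_width: 0.3
```

```bash
python3 -c "
from h import *
st()
s=snap('scene','sc2',(330,200,450,300),6)"
```

```text
t 3.1 tcp [535.5 121.4  65.4] F [-0.1 -0.   0.4] w 0.3
[[-0.006  1.     0.004]
 [ 1.     0.006 -0.003]
 [-0.003  0.004 -1.   ]]
j [ 0.127  0.043  2.002 -0.004  1.094  0.123]
```

View pics/sc2.png

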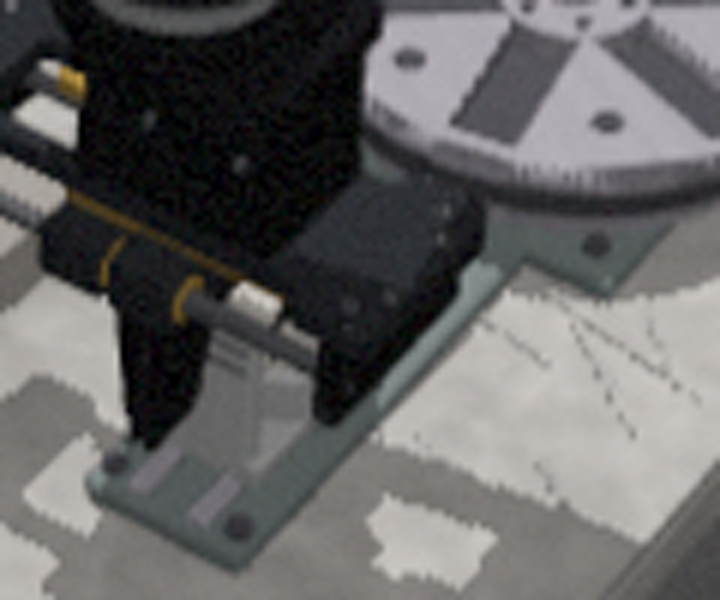

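Call:
{"method": "step_arm", "body": {
  "plan": [
    [[-0.06, 0, 0], [0, 0, 0]],
    [[-0.04, 0, 0], [0, 0, 0]],
    [[-0.03, 0, 0], [0, 0, 0]],
    [[-0.03, 0, 0], [0, 0, 0]],
    [[-0.03, 0, 0], [0, 0, 0]]
  ]
}}

```text
t: 3.65
tcp_pos: [538.3, 79.1, 72.3]
tool_rot: [[0.003, 1.0, 0.013], [1.0, -0.004, 0.023], [0.023, 0.013, -1.0]]
force: [2.3, 43.1, -10.2]
grip_width: 0.4
```

```bash
python3 -c "
from h import *
st()"
```

```text
t 3.65 tcp [538.3  79.1  72.3] F [  2.3  43.1 -10.2] w 0.4
[[ 0.003  1.     0.013]
 [ 1.    -0.004  0.023]
 [ 0.023  0.013 -1.   ]]
j [0.035 0.015 2.018 0.025 1.095 0.027]
```

Call:
{"method": "step_arm", "body": {
  "plan": [
    [[0.05, 0, 0], [0, -0.007, 0]],
    [[0.06, 0, 0], [0, 0, 0]],
    [[0.05, 0, -0.15], [0, 0, 0]],
    [[0.0, 0, -0.19], [0, 0, 0]],
    [[0.0, 0, -0.19], [0, 0, 0]],
    [[0.15, 0, 0], [0, 0, 0]]
  ]
}}

```text
t: 4.25
tcp_pos: [539.4, 153.5, 216.9]
tool_rot: [[0.01, 1.0, 0.023], [1.0, -0.01, -0.0], [-0.0, 0.023, -1.0]]
force: [0.6, 0.5, 0.5]
grip_width: 0.5
```

```bash
python3 -c "
from h import *
st()
s=snap('top','top3')
im=s['pixels'][:,:,::-1]
cv2.imwrite('pics/top3w.png',cv2.resize(im[210:310,300:470],(800,471),interpolation=cv2.INTER_CUBIC))
s=snap('scene','sc3',(330,150,490,300),4)"
```

```text
t 4.25 tcp [539.4 153.5 216.9] F [0.6 0.5 0.5] w 0.5
[[ 0.01   1.     0.023]
 [ 1.    -0.01  -0.   ]
 [-0.     0.023 -1.   ]]
j [ 0.184 -0.089  1.862 -0.005  1.346  0.195]
```

View pics/top3w.png

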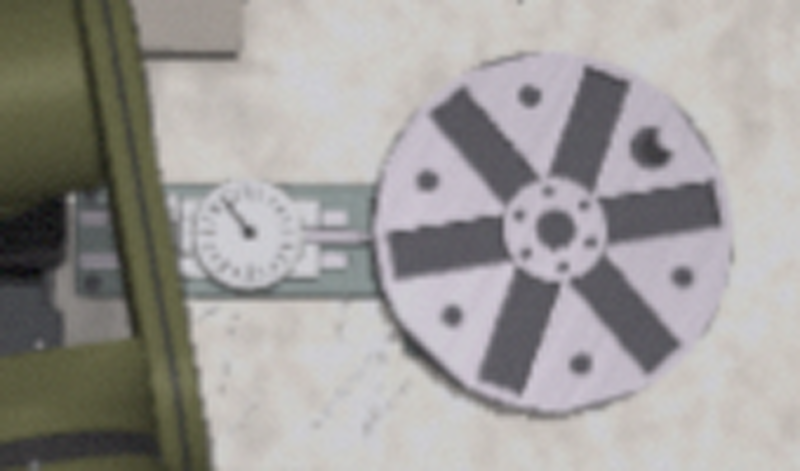

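View pics/sc3.png

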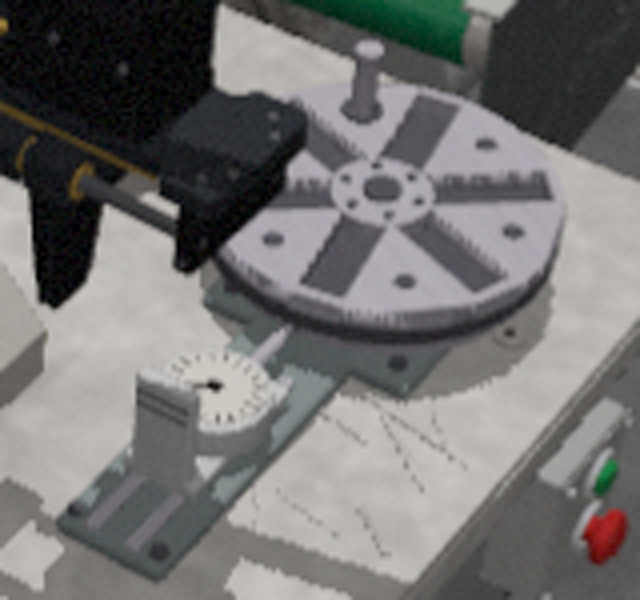

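```bash
python3 - <<'E'
from h import *
s=load('top');k=800/170
f=lambda x,y,z: pix2w(s,300+x/k,210+y/k,z)
print(f(212,232,47),f(250,232,47))
a=cv2.imread('pics/top0.png');b=cv2.imread('pics/top3.png')
A=a[240:275,318:375];B=b[240:275,318:375]
cv2.imwrite('pics/cmp.png',np.vstack([cv2.resize(A,None,fx=14,fy=8,interpolation=3),cv2.resize(B,None,fx=14,fy=8,interpolation=3)]))
E
```

```text
[540.13394789  36.38993645  47.        ] [540.50651452  15.58960271  47.        ]
```

View pics/cmp.png

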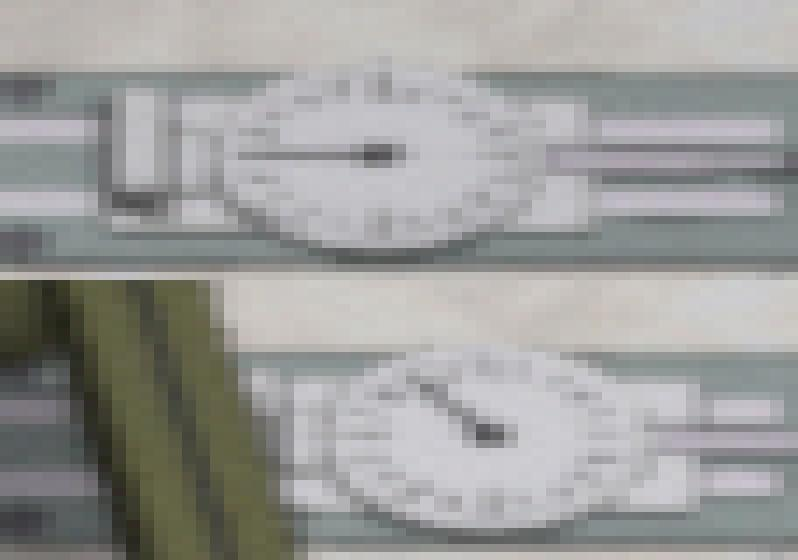

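The carriage has moved only about 21 mm of 25 mm, so I'll push again, slowly.

Call:
{"method": "step_arm", "body": {
  "plan": [
    [[-0.11, 0, 0.17], [0.007, 0, 0]],
    [[-0.11, 0, 0.17], [0, 0, 0]],
    [[-0.01, 0, 0.17], [0, 0, 0]],
    [[0, 0, 0.09], [0, 0, 0]],
    [[0, 0, 0], [0, 0, 0]]
  ]
}}

```text
t: 4.85
tcp_pos: [539.5, 95.4, 61.7]
tool_rot: [[-0.002, 1.0, 0.002], [1.0, 0.002, -0.002], [-0.002, 0.002, -1.0]]
force: [-0.5, 0.4, 0.1]
grip_width: 0.5
```

```bash
python3 -c "
from h import *
st()"
```

```text
t 4.85 tcp [539.5  95.4  61.7] F [-0.5  0.4  0.1] w 0.5
[[-0.002  1.     0.002]
 [ 1.     0.002 -0.002]
 [-0.002  0.002 -1.   ]]
j [ 0.078  0.046  2.006 -0.003  1.088  0.078]
```

Call:
{"method": "step_arm", "body": {
  "plan": [
    [[-0.035, 0, 0], [0, 0, 0]],
    [[-0.02, 0, 0], [0, 0, 0]],
    [[-0.012, 0, 0], [0, 0, 0]],
    [[-0.012, 0, 0], [0, 0, 0]]
  ]
}}

```text
t: 5.25
tcp_pos: [540.3, 79.7, 63.8]
tool_rot: [[0.002, 1.0, 0.005], [1.0, -0.002, 0.012], [0.012, 0.005, -1.0]]
force: [2.4, 14.4, -11.1]
grip_width: 0.4
```

Call:
{"method": "step_arm", "body": {
  "plan": [
    [[-0.008, 0, 0], [0, 0, 0]],
    [[-0.008, 0, 0], [0, 0, 0]]
  ]
}}

```text
t: 5.45
tcp_pos: [540.1, 80.1, 64.4]
tool_rot: [[0.002, 1.0, 0.007], [1.0, -0.003, 0.022], [0.022, 0.007, -1.0]]
force: [-0.4, 8.6, -4.8]
grip_width: 0.3
```

Call:
{"method": "step_arm", "body": {
  "plan": [
    [[-0.016, 0, 0.004], [0, -0.007, 0]],
    [[-0.016, 0, 0.0], [0, -0.002, 0]]
  ]
}}

```text
t: 5.65
tcp_pos: [540.1, 79.7, 64.3]
tool_rot: [[0.006, 1.0, 0.009], [1.0, -0.006, 0.011], [0.011, 0.009, -1.0]]
force: [3.4, 16.9, -12.5]
grip_width: 0.7
```

```bash
python3 -c "
from h import *
st()
s=snap('top','top4')
b=s['pixels'][:,:,::-1]
cv2.imwrite('pics/cmp.png',cv2.resize(b[240:275,318:375],None,fx=14,fy=14,interpolation=3))"
```

```text
t 5.65 tcp [540.1  79.7  64.3] F [  3.4  16.9 -12.5] w 0.7
[[ 0.006  1.     0.009]
 [ 1.    -0.006  0.011]
 [ 0.011  0.009 -1.   ]]
j [0.042 0.033 2.014 0.012 1.085 0.042]
```

View pics/cmp.png

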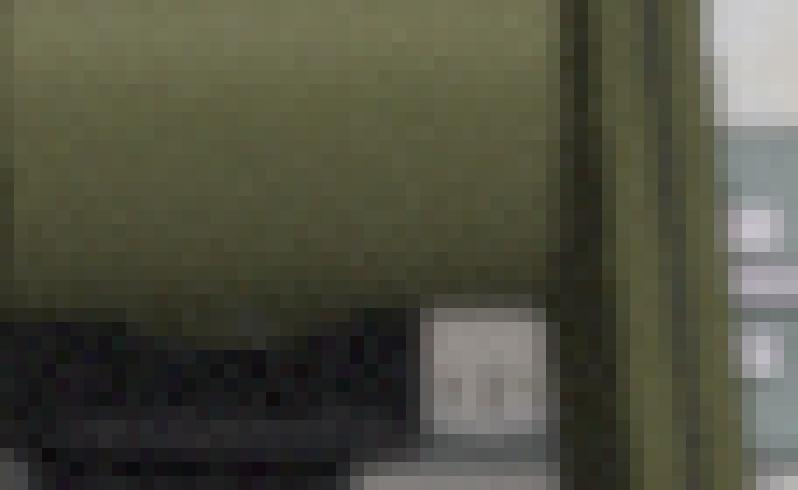

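Call:
{"method": "step_arm", "body": {
  "plan": [
    [[0.08, 0, 0], [0, -0.004, 0]],
    [[0.0, 0, -0.19], [0, 0, 0]],
    [[0.0, 0, -0.19], [0, 0, 0]],
    [[-0.19, 0.03, -0.1], [0, 0, 0]],
    [[-0.19, 0.03, 0], [0, 0, 0]],
    [[-0.19, 0.03, 0], [0, 0, 0]],
    [[-0.19, 0.03, 0], [0, 0, 0]],
    [[-0.19, 0.03, 0], [0, 0, 0]]
  ],
  "claw": 0.1
}}

```text
t: 6.5
tcp_pos: [582.8, -135.4, 206.5]
tool_rot: [[-0.01, 0.999, 0.037], [1.0, 0.01, -0.006], [-0.006, 0.037, -0.999]]
force: [0.5, -0.8, -0.8]
grip_width: 42.5
```

```bash
python3 -c "
from h import *
st()
s=snap('top','top5')
b=s['pixels'][:,:,::-1]
cv2.imwrite('pics/cmp.png',cv2.resize(b[210:310,300:470],(800,471),interpolation=cv2.INTER_CUBIC))"
```

```text
t 6.5 tcp [ 582.8 -135.4  206.5] F [ 0.5 -0.8 -0.8] w 42.5
[[-0.01   0.999  0.037]
 [ 1.     0.01  -0.006]
 [-0.006  0.037 -0.999]]
j [-0.321 -0.008  1.802  0.007  1.31  -0.332]
```

View pics/cmp.png

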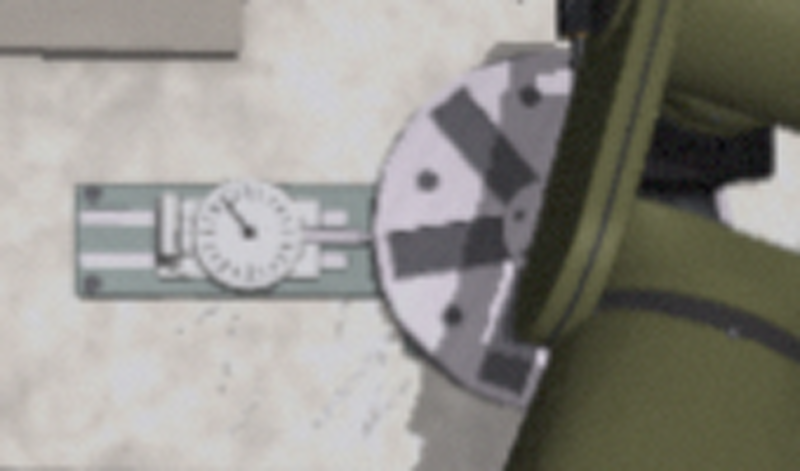

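Call:
{"method": "step_arm", "body": {
  "plan": [
    [[-0.19, 0.016, 0], [0.012, 0, 0]],
    [[-0.07, 0, 0], [0, 0, 0]],
    [[0, 0, 0], [0, 0, -0.0444]],
    [[0, 0, 0], [0, 0, -0.0444]],
    [[0, 0, 0], [0, 0, -0.0444]],
    [[0, 0, 0], [0, 0, -0.0444]],
    [[0, 0, 0], [0, 0, -0.0444]],
    [[0, 0, 0], [0, 0, 0]]
  ]
}}

```text
t: 7.35
tcp_pos: [590.0, -207.9, 222.6]
tool_rot: [[-0.662, 0.749, 0.02], [0.749, 0.662, -0.02], [-0.028, 0.002, -1.0]]
force: [0.3, 0.4, -0.2]
grip_width: 43.2
```

```bash
python3 -c "
from h import *
st()
s=snap('wrist','wr6')"
```

```text
t 7.35 tcp [ 590.  -207.9  222.6] F [ 0.3  0.4 -0.2] w 43.2
[[-0.662  0.749  0.02 ]
 [ 0.749  0.662 -0.02 ]
 [-0.028  0.002 -1.   ]]
j [-0.42   0.05   1.716 -0.01   1.349 -1.141]
```

View pics/wr6.png

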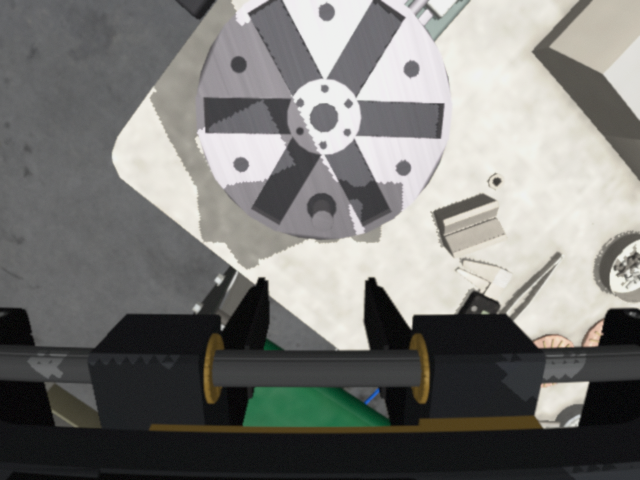

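```bash
python3 - <<'E'
from h import *
s=load('wrist')
print(pix2w(s,324,117,69),pix2w(s,322,203,110))
im=s['pixels'][:,:,::-1]
cv2.imwrite('pics/wr6c.png',cv2.resize(im[20:240,190:460],None,fx=2.9,fy=2.7,interpolation=3))
for P in ([541.5,-147.8,69],[586.8,-201.1,110]): print(w2pix(s,P))
E
```

```text
[ 543.97092861 -146.75795095   69.        ] [ 580.44312292 -190.87699068  110.        ]
(np.float64(320.6408408239532), np.float64(115.83087922739674))
(np.float64(319.0879024147528), np.float64(219.40350558982323))
```

View pics/wr6c.png

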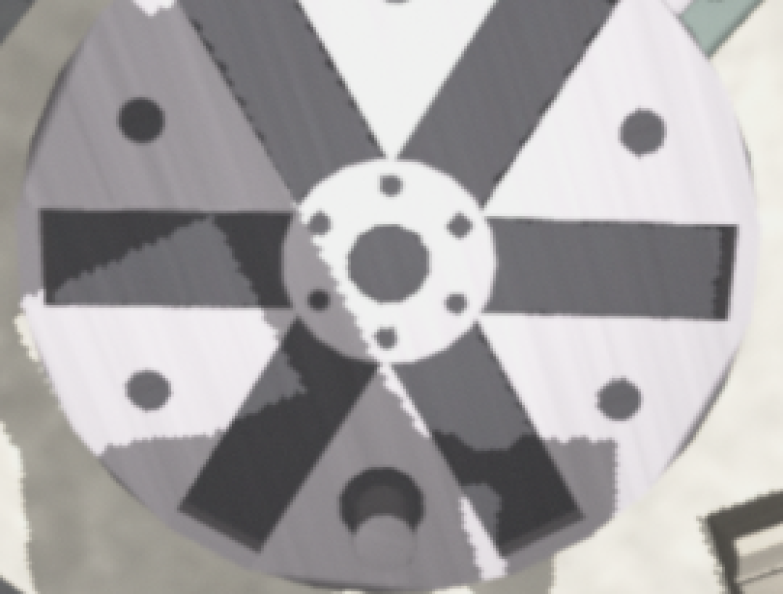

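```bash
python3 - <<'E'
from h import *
s=load('wrist')
h=pix2w(s,190+390/2.9,20+263/2.7,69);p=pix2w(s,322.4,220,110)
print(h,p,np.linalg.norm((p-h)[:2]),np.degrees(np.arctan2(*(p-h)[1::-1])))
p1=pix2w(s,190+382/2.9,20+505/2.7,69);print(p1)
E
```

```text
[ 544.44346684 -146.73910081   69.        ] [ 588.84671381 -199.87452785  110.        ] 69.24609698995009 -50.11578424052616
[ 589.19218515 -200.0942474    69.        ]
```

```bash
cat >> h.py <<'E'
from scipy.spatial.transform import Rotation as Ro
def down(th):
    c,s=np.cos(np.radians(th)),np.sin(np.radians(th)); return np.array([[c,s,0],[s,-c,0],[0,0,-1]])
def go(p,th):
    o=observe();R=np.array(o['tool_rot']);d=R.T@(np.array(p)-o['tcp_pos'])
    r=Ro.from_matrix(R.T@down(th)).as_rotvec()
    print('t',round(o['t'],2),'tcp',np.round(o['tcp_pos'],1),'th',round(np.degrees(np.arctan2(R[1,0],R[0,0])),1),'F',np.round(o['force'],1),'w',round(o['grip_width'],1))
    print('shift norm',np.round(d/250,4),'turn norm',np.round(r/np.pi,4))
E
python3 -c "
from h import *
go([588,-200.5,150],130)"
```

```text
t 7.4 tcp [ 590.2 -207.9  222.8] th 131.3 F [-0.1  0.6 -0.8] w 42.6
shift norm [0.0364 0.0125 0.2901] turn norm [0.0008 0.0091 0.0073]
```

Call:
{"method": "step_arm", "body": {
  "plan": [
    [[0.02, 0.006, 0.145], [0, 0.009, 0.007]],
    [[0.016, 0.006, 0.145], [0, 0, 0]],
    [[0, 0, 0], [0, 0, 0]]
  ]
}}

```text
t: 7.7
tcp_pos: [589.5, -199.9, 153.5]
tool_rot: [[-0.637, 0.771, 0.01], [0.771, 0.637, -0.001], [-0.007, 0.007, -1.0]]
force: [-0.3, 1.0, -0.2]
grip_width: 42.7
```

```bash
python3 -c "
from h import *
go([588,-200.5,76],130)"
```

```text
t 7.7 tcp [ 589.5 -199.9  153.5] th 129.5 F [-0.3  1.  -0.2] w 42.7
shift norm [ 0.0043 -0.0083  0.31  ] turn norm [ 0.0022  0.0022 -0.0026]
```

Call:
{"method": "step_arm", "body": {
  "plan": [
    [[0.002, -0.004, 0.155], [0.002, 0.002, -0.002]],
    [[0.002, -0.004, 0.155], [0, 0, 0]],
    [[0, 0, 0], [0, 0, 0]]
  ]
}}

```text
t: 8.0
tcp_pos: [591.4, -201.8, 81.2]
tool_rot: [[-0.638, 0.77, 0.009], [0.77, 0.638, -0.004], [-0.009, 0.004, -1.0]]
force: [-1.0, 0.3, -0.4]
grip_width: 42.5
```

Call:
{"method": "step_arm", "body": {
  "plan": [
    [[0, 0, 0], [0, 0, 0]],
    [[0, 0, 0], [0, 0, 0]],
    [[0, 0, 0], [0, 0, 0]],
    [[0, 0, 0], [0, 0, 0]],
    [[0, 0, 0], [0, 0, 0]]
  ],
  "claw": 1
}}

```text
t: 8.5
tcp_pos: [595.9, -204.1, 91.4]
tool_rot: [[-0.636, 0.771, 0.02], [0.771, 0.636, -0.01], [-0.02, 0.009, -1.0]]
force: [1.6, 0.0, -8.3]
grip_width: 13.5
```

```bash
python3 -c "
from h import *
go([588,-200.5,76],130)
s=snap('scene','sc7',(330,130,490,280),4)"
```

```text
t 8.5 tcp [ 595.9 -204.1   91.4] th 129.5 F [ 1.6  0.  -8.3] w 13.5
shift norm [ 0.0324 -0.0155  0.0609] turn norm [ 0.0028  0.0063 -0.0027]
```

View pics/sc7.png

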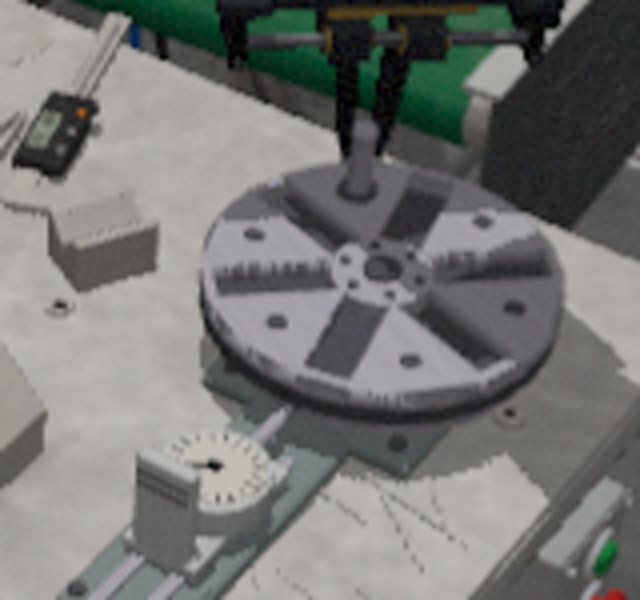

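Call:
{"method": "step_arm", "body": {
  "plan": [
    [[0.01, -0.005, 0.03], [0, 0.005, 0]],
    [[0.01, -0.005, 0.03], [0, 0, 0]],
    [[0.0, 0, 0.015], [0, 0, 0]]
  ],
  "claw": 0.5
}}

```text
t: 8.85
tcp_pos: [592.5, -202.4, 74.0]
tool_rot: [[-0.636, 0.772, 0.013], [0.772, 0.636, 0.002], [-0.007, 0.012, -1.0]]
force: [-0.3, 0.1, -0.0]
grip_width: 23.7
```

```bash
python3 -c "
from h import *
go([588,-200.5,77],130)"
```

```text
t 8.85 tcp [ 592.5 -202.4   74. ] th 129.5 F [-0.3  0.1 -0. ] w 23.7
shift norm [ 0.0172 -0.0091 -0.0122] turn norm [ 0.0037  0.0022 -0.0028]
```

Now I'll close and watch the drift, with small corrections.

Call:
{"method": "step_arm", "body": {
  "plan": [
    [[0.01, -0.005, 0.0], [0, 0, 0]],
    [[0.003, 0, 0.004], [0, 0, 0]],
    [[0.0, 0, 0.004], [0, 0, 0]]
  ],
  "claw": 1
}}

```text
t: 9.15
tcp_pos: [590.1, -200.5, 72.6]
tool_rot: [[-0.636, 0.772, 0.015], [0.772, 0.636, 0.002], [-0.008, 0.013, -1.0]]
force: [-4.5, 1.4, 6.9]
grip_width: 13.7
```

```bash
python3 -c "
from h import *
go([588,-200.5,77],130)"
```

```text
t 9.15 tcp [ 590.1 -200.5   72.6] th 129.5 F [-4.5  1.4  6.9] w 13.7
shift norm [ 0.0051 -0.0062 -0.0177] turn norm [ 0.004   0.0025 -0.0028]
```

Call:
{"method": "step_arm", "body": {
  "plan": [
    [[0.005, -0.039, -0.006], [0, 0, 0.0444]],
    [[0.004, -0.039, 0], [0, 0, 0.0444]],
    [[0.003, -0.039, 0], [0, 0, 0.0444]],
    [[0.003, -0.039, 0], [0, 0, 0.0444]]
  ]
}}

```text
t: 9.55
tcp_pos: [555.2, -216.6, 72.7]
tool_rot: [[-0.114, 0.993, 0.019], [0.994, 0.114, -0.003], [-0.005, 0.019, -1.0]]
force: [0.9, 0.2, 1.2]
grip_width: 13.9
```

```bash
cat >> h.py <<'E'
HUB=np.array([543.2,-147.2])
def peg():
    o=observe();R=np.array(o['tool_rot']);g=np.array(o['tcp_pos'])-19*R[:,2]  # grasp point
    d=g[:2]-HUB; th=np.degrees(np.arctan2(R[1,0],R[0,0]))
    phi=np.degrees(np.arctan2(d[1],d[0]))
    print('t',round(o['t'],2),'r',round(np.hypot(*d),1),'phi',round(phi,1),'th-180-phi',round((th-180-phi+180)%360-180,1),'z',round(o['tcp_pos'][2],1),'F',np.round(o['force'],1),'w',round(o['grip_width'],1),'tilt',np.round(R[:2,2],3),'j6',round(o['joints'][5],2))
    return phi
def dial(name):
    s=snap('top','t_'+name); b=s['pixels'][:,:,::-1]
    A=cv2.resize(b[241:275,330:375],(540,408),interpolation=cv2.INTER_CUBIC)
    cv2.imwrite('pics/d_%s.png'%name,A)
E
python3 -c "
from h import *
peg();dial('a')"
```

```text
t 9.55 r 70.3 phi -80.5 th-180-phi -3.0 z 72.7 F [0.9 0.2 1.2] w 13.9 tilt [ 0.019 -0.003] j6 -0.58
```

View pics/d_a.png

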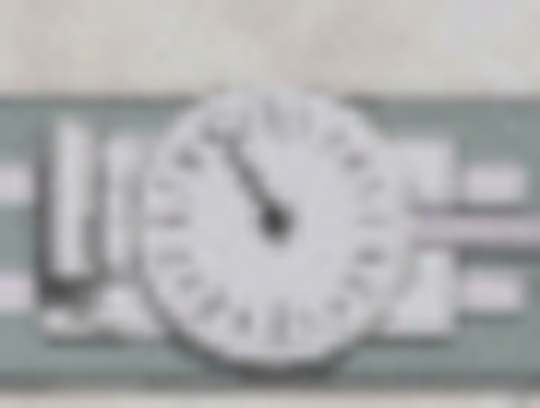

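Call:
{"method": "step_arm", "body": {
  "plan": [
    [[0.003, -0.039, 0], [0, 0, 0.0444]],
    [[0.003, -0.039, 0], [0, 0, 0.0444]],
    [[0.003, -0.039, 0], [0, 0, 0.0444]],
    [[0.003, -0.039, 0], [0, 0, 0.0444]]
  ]
}}

```text
t: 10.0
tcp_pos: [515.9, -211.4, 72.6]
tool_rot: [[0.442, 0.897, 0.019], [0.897, -0.442, -0.007], [0.002, 0.02, -1.0]]
force: [0.8, -0.6, 0.2]
grip_width: 13.9
```

```bash
python3 -c "
from h import *
peg();dial('b')"
```

```text
t 10.0 r 69.8 phi -113.3 th-180-phi -2.9 z 72.6 F [ 0.8 -0.6  0.2] w 13.9 tilt [ 0.019 -0.007] j6 -0.03
```

View pics/d_b.png

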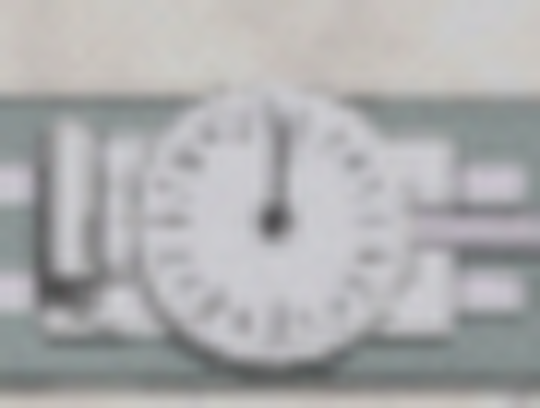

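Call:
{"method": "step_arm", "body": {
  "plan": [
    [[0.003, -0.039, 0], [0, 0, 0.0444]],
    [[0.003, -0.039, 0], [0, 0, 0.0444]],
    [[0.003, -0.039, 0], [0, 0, 0.0444]],
    [[0.003, -0.039, 0], [0, 0, 0.0444]]
  ]
}}

```text
t: 10.45
tcp_pos: [486.0, -186.4, 72.6]
tool_rot: [[0.854, 0.521, 0.016], [0.521, -0.853, -0.011], [0.008, 0.018, -1.0]]
force: [0.2, -2.5, 0.5]
grip_width: 13.8
```

```bash
python3 -c "
from h import *
peg();dial('c')"
```

```text
t 10.45 r 69.5 phi -145.8 th-180-phi -2.8 z 72.6 F [ 0.2 -2.5  0.5] w 13.8 tilt [ 0.016 -0.011] j6 0.56
```

Call:
{"method": "step_arm", "body": {
  "plan": [
    [[0.003, -0.039, 0], [0, 0, 0.0444]],
    [[0.003, -0.039, 0], [0, 0, 0.0444]],
    [[0.003, -0.039, 0], [0, 0, 0.0444]],
    [[0.003, -0.039, 0], [0, 0, 0.0444]]
  ]
}}

```text
t: 10.9
tcp_pos: [474.0, -149.6, 72.6]
tool_rot: [[1.0, -0.013, 0.011], [-0.013, -1.0, -0.015], [0.011, 0.015, -1.0]]
force: [-1.5, -1.9, 1.5]
grip_width: 13.9
```

```bash
python3 -c "
from h import *
peg();dial('d')
import glob
cv2.imwrite('pics/cd.png',np.hstack([cv2.imread('pics/d_c.png'),cv2.imread('pics/d_d.png')])[:, :])"
```

```text
t 10.9 r 69.4 phi -178.3 th-180-phi -2.4 z 72.6 F [-1.5 -1.9  1.5] w 13.9 tilt [ 0.011 -0.015] j6 1.18
```

View pics/d_c.png

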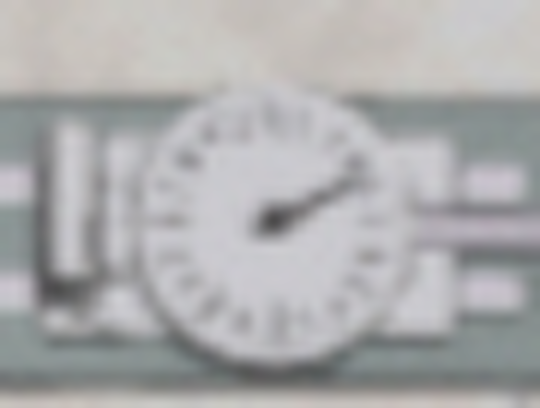

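View pics/d_d.png

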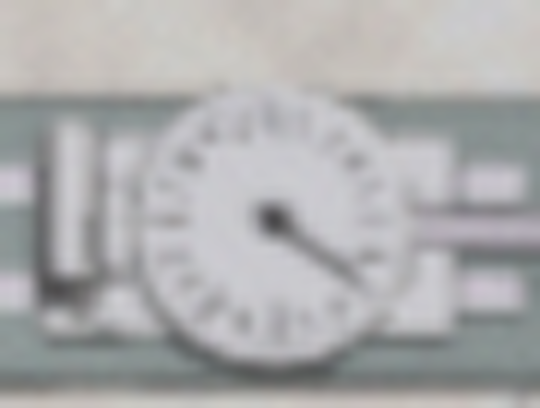

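Call:
{"method": "step_arm", "body": {
  "plan": [
    [[0.003, -0.039, 0], [0, 0, 0.0444]],
    [[0.003, -0.039, 0], [0, 0, 0.0444]],
    [[0.003, -0.039, 0], [0, 0, 0.0444]],
    [[0.003, -0.039, 0], [0, 0, 0.0444]]
  ]
}}

```text
t: 11.35
tcp_pos: [483.3, -111.9, 72.6]
tool_rot: [[0.843, -0.537, 0.002], [-0.537, -0.843, -0.015], [0.01, 0.012, -1.0]]
force: [-2.9, -0.7, 3.4]
grip_width: 13.8
```

```bash
python3 -c "
from h import *
peg();dial('e')"
```

```text
t 11.35 r 69.7 phi 149.3 th-180-phi -1.8 z 72.6 F [-2.9 -0.7  3.4] w 13.8 tilt [ 0.002 -0.015] j6 1.82
```

Call:
{"method": "step_arm", "body": {
  "plan": [
    [[0.003, -0.039, 0], [0, 0, 0.0444]],
    [[0.003, -0.039, 0], [0, 0, 0.0444]],
    [[0.003, -0.039, 0], [0, 0, 0.0444]],
    [[0.003, -0.039, 0], [0, 0, 0.0444]]
  ]
}}

```text
t: 11.8
tcp_pos: [511.2, -84.9, 72.6]
tool_rot: [[0.438, -0.899, -0.005], [-0.899, -0.438, -0.013], [0.009, 0.01, -1.0]]
force: [-4.2, -0.0, 4.6]
grip_width: 13.6
```

```bash
python3 -c "
from h import *
peg();dial('f')"
```

```text
t 11.8 r 70.2 phi 117.0 th-180-phi -1.0 z 72.6 F [-4.2 -0.   4.6] w 13.6 tilt [-0.005 -0.013] j6 2.43
```

View pics/d_e.png

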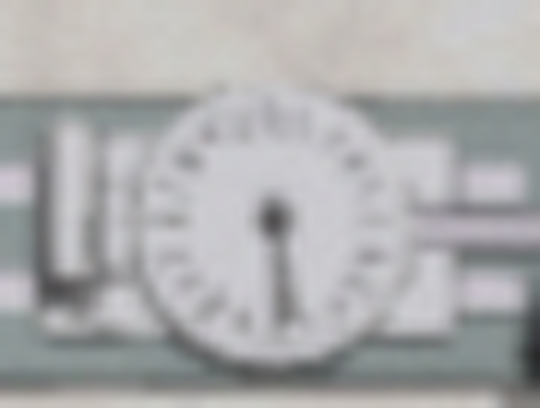

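View pics/d_f.png

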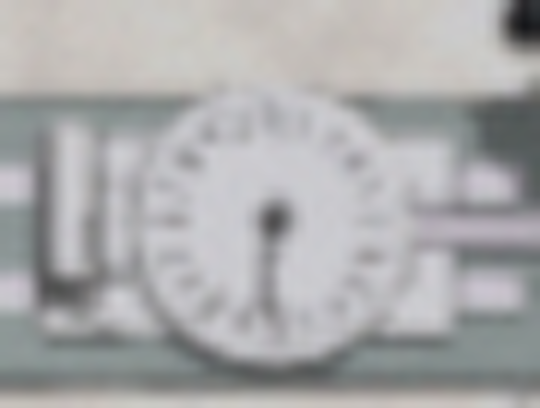

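```bash
python3 - <<'E'
import numpy as np
from scipy.optimize import least_squares
p=np.array([-49.8,-80.5,-113.3,-145.8,-178.3,-210.7,-243]);r=np.array([2.27,2.52,4.18,6.72,9.32,11.43,11.93])
f=lambda q:q[0]+q[1]*np.cos(np.radians(p-q[2]))-r
s=least_squares(f,[7.2,4.9,-242]);print(s.x,np.round(s.fun,2),np.degrees(0))
g=lambda q:7.2+4.9*np.cos(np.radians(p-q[0]))-r
s=least_squares(g,[-242]);print(s.x,np.round(s.fun,2))
# ecc model
e=5
def m(q): 
    a=np.radians(p-q[1]); return q[0]+e*np.cos(a)-e*e*np.sin(a)**2/2/93-r
s=least_squares(m,[7,-242]);print(s.x,s.fun)
E
```

```text
[   7.08578515    4.88317677 -240.08783094] [ 0.01 -0.01 -0.02  0.    0.07 -0.09  0.03] 0.0
[-241.65982231] [ 0.13  0.04 -0.02 -0.02  0.08 -0.03  0.17]
[   7.10036021 -239.02730752] [-0.10839556 -0.09061101 -0.08785975 -0.03510921  0.12292097  0.04135358
  0.15770098]
```

Call:
{"method": "step_arm", "body": {
  "plan": [
    [[0.002, -0.036, 0.0], [0, 0, 0.036]],
    [[0.002, -0.036, 0.0], [0, 0, 0.036]],
    [[0.002, -0.036, 0.0], [0, 0, 0.036]]
  ]
}}

```text
t: 12.15
tcp_pos: [536.2, -77.2, 72.6]
tool_rot: [[0.124, -0.992, -0.012], [-0.992, -0.124, -0.011], [0.01, 0.013, -1.0]]
force: [-6.5, -1.8, 5.8]
grip_width: 13.2
```

```bash
python3 -c "
from h import *
peg();dial('g')"
```

```text
t 12.15 r 70.5 phi 95.5 th-180-phi 1.6 z 72.6 F [-6.5 -1.8  5.8] w 13.2 tilt [-0.012 -0.011] j6 2.79
```

View pics/d_g.png

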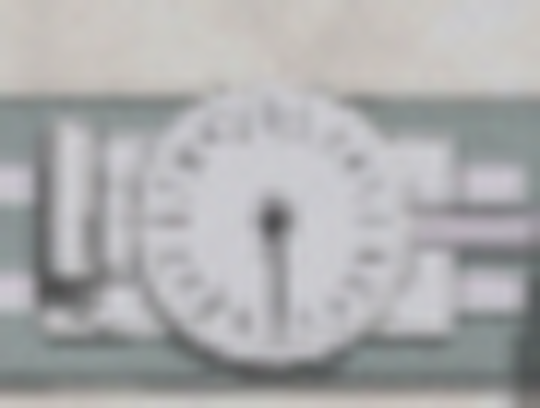

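```bash
python3 - <<'E'
from h import *
from scipy.optimize import least_squares
ims=np.array([cv2.imread('pics/t_%s.png'%c,0)[241:275,330:375].astype(float) for c in 'abcdefg'])
med=np.median(ims,0);bg=np.max(np.sort(ims,0)[-3:],0)
h=np.array([273/12,221/12])-.5
s=load('top')
yy,xx=np.mgrid[0:34,0:45]
res=[]
for i in ims:
    d=np.clip(med-i,0,None);d[d<12]=0
    P=[]
    dx=xx-h[0];dy=yy-h[1];r=np.hypot(dx,dy);m=(r>3)&(r<9)
    a=np.arctan2((d*dy*m).sum(),(d*dx*m).sum())
    # to world plane
    o=pix2w(s,330+h[0],241+h[1],47);t=pix2w(s,330+h[0]+8*np.cos(a),241+h[1]+8*np.sin(a),47)-o
    w=np.degrees(np.arctan2(t[1],t[0])) # world angle, start at 90(+1)
    res.append((91-w)%360)
r=np.radians(np.array(res))/.4;print(np.round(res,1),np.round(r,2))
p=np.array([-80.5,-113.3,-145.8,-178.3,-210.7,-243,-264.5])
for rr in (r,np.array([2.52,4.18,6.72,9.32,11.43,11.93,11.65])):
    q=least_squares(lambda q:q[0]+q[1]*np.cos(np.radians(p-q[2]))-rr,[7.2,4.9,-242]);print(q.x,np.round(q.fun,2))
E
```

```text
[ 60.5  97.7 154.  215.  262.  277.2 267.1] [ 2.64  4.26  6.72  9.38 11.43 12.1  11.66]
[   7.22693141    4.84707468 -241.49079879] [ 0.   -0.03  0.03  0.03 -0.04 -0.02  0.03]
[   7.13541043    4.87935374 -240.90112673] [ 0.02 -0.02 -0.02  0.06 -0.08  0.08 -0.04]
```

Call:
{"method": "step_arm", "body": {
  "plan": [
    [[0.003, 0.036, 0.0], [0, 0, -0.036]],
    [[0.003, 0.036, 0.0], [0, 0, -0.038]],
    [[0.003, 0.026, 0.0], [0, 0, -0.036]]
  ]
}}

```text
t: 12.5
tcp_pos: [516.0, -83.0, 72.6]
tool_rot: [[0.483, -0.875, -0.005], [-0.875, -0.483, -0.004], [0.001, 0.007, -1.0]]
force: [-0.1, 3.9, 2.4]
grip_width: 13.7
```

```bash
python3 -c "
from h import *
peg()"
```

```text
t 12.5 r 69.8 phi 112.8 th-180-phi 6.1 z 72.6 F [-0.1  3.9  2.4] w 13.7 tilt [-0.005 -0.004] j6 2.38
```

Call:
{"method": "step_arm", "body": {
  "plan": [
    [[0.0, 0.014, 0.0], [0, 0, 0]],
    [[0.0, 0.012, 0.0], [0, 0, 0]],
    [[0, 0, 0], [0, 0, 0]]
  ]
}}

```text
t: 12.8
tcp_pos: [511.4, -85.2, 72.5]
tool_rot: [[0.495, -0.869, 0.0], [-0.869, -0.495, -0.001], [0.001, 0.0, -1.0]]
force: [-2.8, 1.8, 1.8]
grip_width: 13.7
```

```bash
python3 -c "
from h import *
peg()"
```

```text
t 12.8 r 69.7 phi 117.2 th-180-phi 2.5 z 72.5 F [-2.8  1.8  1.8] w 13.7 tilt [ 0.    -0.001] j6 2.36
```

Call:
{"method": "step_arm", "body": {
  "plan": [
    [[0.0, 0.008, 0.0], [0, 0, 0]],
    [[0, 0.002, 0], [0, 0, 0]]
  ]
}}

```text
t: 13.0
tcp_pos: [510.5, -85.7, 72.6]
tool_rot: [[0.498, -0.867, 0.004], [-0.867, -0.498, 0.001], [0.001, -0.004, -1.0]]
force: [-0.1, 2.3, 0.6]
grip_width: 13.3
```

```bash
python3 -c "
from h import *
peg();dial('h')"
```

```text
t 13.0 r 69.7 phi 118.0 th-180-phi 1.9 z 72.6 F [-0.1  2.3  0.6] w 13.3 tilt [0.004 0.001] j6 2.35
```

View pics/d_h.png

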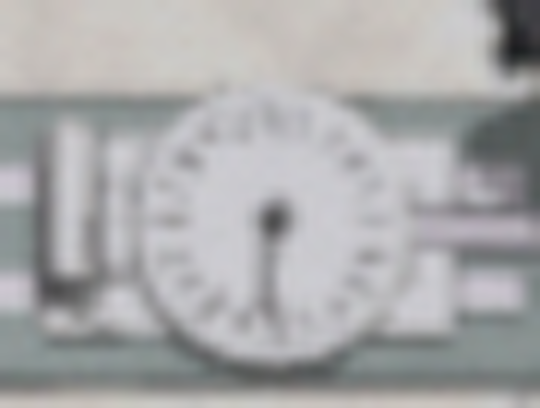

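Call:
{"method": "step_arm", "body": {
  "plan": [
    [[0, 0, 0], [0, 0, 0]],
    [[0, 0, 0.002], [0, 0, 0]],
    [[0, 0, 0.002], [0, 0, 0]]
  ],
  "claw": 0.2
}}

```text
t: 13.35
tcp_pos: [510.3, -87.1, 71.2]
tool_rot: [[0.499, -0.866, 0.003], [-0.866, -0.499, -0.002], [0.003, -0.002, -1.0]]
force: [-0.9, 0.2, -0.7]
grip_width: 32.4
```

Call:
{"method": "step_arm", "body": {
  "plan": [
    [[0, 0, -0.12], [0, 0, 0]],
    [[0, 0, -0.19], [0, 0, 0]],
    [[0, 0, -0.19], [0, 0, -0.0444]],
    [[0, 0, -0.1], [0, 0, -0.0444]],
    [[0, 0, 0], [0, 0, -0.0444]],
    [[0, 0, 0], [0, 0, -0.0444]],
    [[0, 0, 0], [0, 0, -0.0444]],
    [[0, 0, 0], [0, 0, -0.0444]]
  ]
}}

```text
t: 14.15
tcp_pos: [508.1, -89.9, 226.1]
tool_rot: [[0.984, -0.179, -0.001], [-0.179, -0.984, -0.007], [0.0, 0.007, -1.0]]
force: [0.6, -0.7, 0.8]
grip_width: 38.2
```

```bash
python3 -c "
from h import *
dial('i')
go([485,409,200],36)"
```

```text
t 14.2 tcp [508.1 -89.9 226.1] th -10.1 F [-0.  -0.3  0.3] w 38.2
shift norm [-0.4402 -1.9492  0.0917] turn norm [ 0.002   0.0008 -0.256 ]
```

View pics/t_i.png

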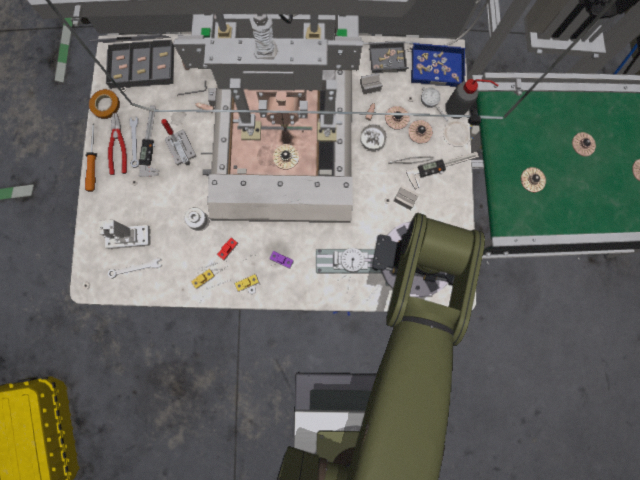

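Call:
{"method": "step_arm", "body": {
  "plan": [
    [[0, 0, 0], [0, 0, -0.0465]],
    [[0, 0, 0], [0, 0, -0.0465]],
    [[0, 0, 0], [0, 0, -0.0465]],
    [[0, 0, 0], [0, 0, -0.0465]],
    [[0.068, -0.18, 0], [0, 0, 0]],
    [[0.068, -0.18, 0], [0, 0, 0]],
    [[0.068, -0.18, 0], [0, 0, 0]],
    [[0.068, -0.18, 0], [0, 0, 0]]
  ]
}}

```text
t: 15.0
tcp_pos: [498.4, 99.7, 222.6]
tool_rot: [[0.924, 0.383, -0.003], [0.383, -0.924, -0.012], [-0.007, 0.01, -1.0]]
force: [0.5, -0.2, -0.3]
grip_width: 37.8
```

```bash
python3 -c "
from h import *
go([477,291,150],25)"
```

```text
t 15.0 tcp [498.4  99.7 222.6] th 22.5 F [ 0.5 -0.2 -0.3] w 37.8
shift norm [ 0.2161 -0.7424  0.2814] turn norm [ 0.0031  0.0024 -0.0138]
```

Call:
{"method": "step_arm", "body": {
  "plan": [
    [[0.054, -0.18, 0], [0.003, 0.002, -0.014]],
    [[0.054, -0.18, 0], [0, 0, 0]],
    [[0.054, -0.19, 0], [0, 0, 0]],
    [[0.05, -0.19, 0], [0, 0, 0]],
    [[0, 0, 0], [0, 0, 0]]
  ]
}}

```text
t: 15.5
tcp_pos: [468.0, 299.2, 220.9]
tool_rot: [[0.909, 0.417, -0.0], [0.417, -0.909, -0.002], [-0.001, 0.002, -1.0]]
force: [0.4, -0.5, -0.1]
grip_width: 37.8
```

```bash
python3 -c "
from h import *
go([477,291,150],25)
snap('wrist','wr8')"
```

```text
t 15.5 tcp [468.  299.2 220.9] th 24.6 F [ 0.4 -0.5 -0.1] w 37.8
shift norm [0.0195 0.0443 0.2838] turn norm [ 0.0005  0.0002 -0.002 ]
```

View pics/wr8.png

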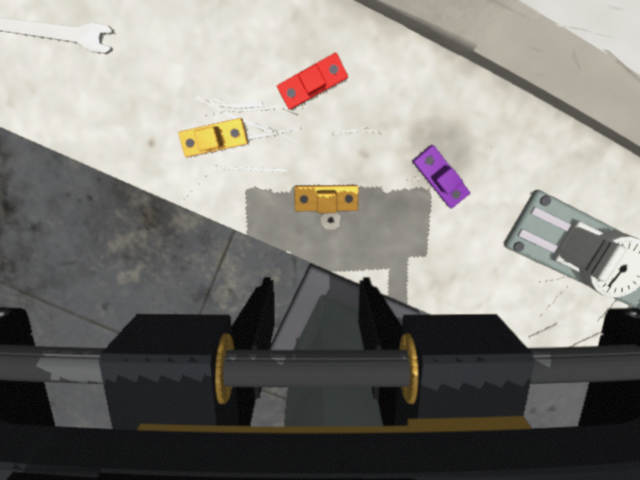

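```bash
python3 - <<'E'
from h import *
s=load('wrist')
im=s['pixels'][:,:,::-1]
cv2.imwrite('pics/wr8c.png',cv2.resize(im[100:240,170:370],None,fx=4,fy=4,interpolation=3))
A=pix2w(s,304,199.5,12);B=pix2w(s,349,199,12);print(A,B,(A+B)/2,np.degrees(np.arctan2(*(A-B)[1::-1])))
A=pix2w(s,189.5,143,12);B=pix2w(s,235,133,12);print(A,B,(A+B)/2,np.degrees(np.arctan2(*(A-B)[1::-1])))
E
```

```text
[468.8845842  311.61099026  12.        ] [486.91822963 273.50725682  12.        ] [477.90140692 292.55912354  12.        ] 115.32714761075142
[473.2515222  427.92207493  12.        ] [498.55615231 393.19596756  12.        ] [485.90383726 410.55902125  12.        ] 126.08051705010882
```

View pics/wr8c.png

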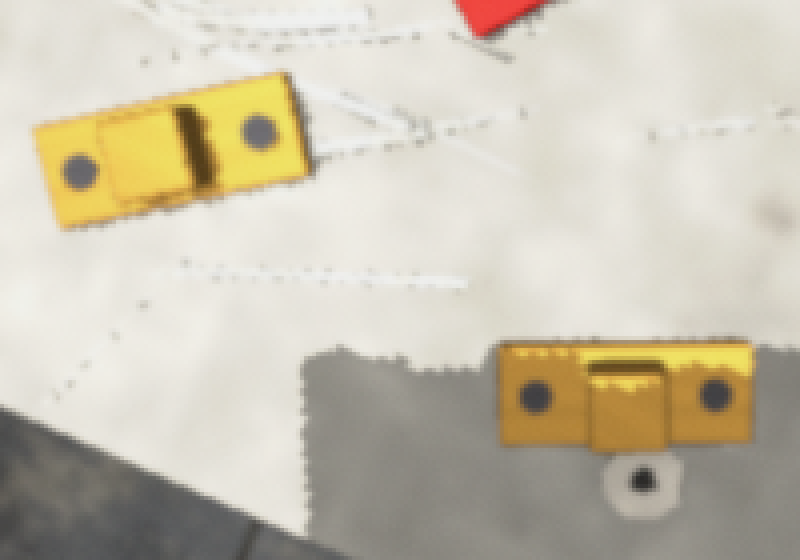

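Call:
{"method": "step_arm", "body": {
  "plan": [
    [[0.01, 0.02, 0.17], [0, 0, -0.003]],
    [[0.01, 0.02, 0.17], [0, 0, 0]],
    [[0.005, 0, 0.17], [0, 0, 0]],
    [[0, 0, 0], [0, 0, 0]]
  ]
}}

```text
t: 15.95
tcp_pos: [481.7, 287.7, 92.4]
tool_rot: [[0.909, 0.417, 0.006], [0.417, -0.909, -0.004], [0.004, 0.006, -1.0]]
force: [-0.1, -0.5, -0.7]
grip_width: 37.8
```

```bash
python3 -c "
from h import *
go([478,292.3,15.5],25.3)"
```

```text
t 15.95 tcp [481.7 287.7  92.4] th 24.7 F [-0.1 -0.5 -0.7] w 37.8
shift norm [-0.0069 -0.0248  0.3073] turn norm [ 0.0019 -0.0013 -0.0035]
```

Call:
{"method": "step_arm", "body": {
  "plan": [
    [[-0.006, -0.022, 0.1], [0.002, -0.001, -0.003]],
    [[-0.001, -0.003, 0.1], [0, 0, 0]],
    [[0, 0, 0.07], [0, 0, 0]],
    [[0, 0, 0], [0, 0, 0]]
  ]
}}

```text
t: 16.35
tcp_pos: [483.1, 290.2, 30.0]
tool_rot: [[0.909, 0.417, 0.008], [0.417, -0.909, 0.002], [0.008, 0.001, -1.0]]
force: [0.2, -0.5, -0.5]
grip_width: 38.1
```

```bash
python3 -c "
from h import *
go([478,292.3,15.5],25.3)"
```

```text
t 16.35 tcp [483.1 290.2  30. ] th 24.7 F [ 0.2 -0.5 -0.5] w 38.1
shift norm [-0.0155 -0.0162  0.058 ] turn norm [ 0.0003 -0.0025 -0.0035]
```

Call:
{"method": "step_arm", "body": {
  "plan": [
    [[-0.016, -0.016, 0.03], [0, -0.002, -0.003]],
    [[-0.004, -0.002, 0.02], [0, 0, 0]],
    [[-0.002, 0, 0.004], [0, 0, 0]]
  ]
}}

```text
t: 16.65
tcp_pos: [480.0, 292.7, 21.6]
tool_rot: [[0.906, 0.424, 0.009], [0.424, -0.906, 0.003], [0.01, 0.001, -1.0]]
force: [0.1, 0.3, 0.2]
grip_width: 37.7
```

```bash
python3 -c "
from h import *
go([478,292.3,15.5],25.3)"
```

```text
t 16.65 tcp [480.  292.7  21.6] th 25.1 F [0.1 0.3 0.2] w 37.7
shift norm [-0.0081 -0.0021  0.0244] turn norm [ 0.0004 -0.003  -0.0011]
```

Call:
{"method": "step_arm", "body": {
  "plan": [
    [[-0.01, -0.002, 0.024], [0, -0.003, 0]],
    [[-0.002, 0, 0.006], [0, 0, 0]],
    [[-0.002, 0, 0.004], [0, 0, 0]],
    [[-0.001, 0, 0.004], [0, 0, 0]],
    [[-0.001, 0, 0.004], [0, 0, 0]]
  ],
  "claw": 1
}}

```text
t: 17.15
tcp_pos: [477.7, 292.3, 14.4]
tool_rot: [[0.906, 0.424, 0.003], [0.424, -0.906, -0.0], [0.003, 0.002, -1.0]]
force: [-2.7, -1.7, 7.4]
grip_width: 17.7
```

```bash
python3 -c "
from h import *
go([478,292.3,15.5],25.3)"
```

```text
t 17.15 tcp [477.7 292.3  14.4] th 25.1 F [-2.7 -1.7  7.4] w 17.7
shift norm [ 0.0012  0.0007 -0.0045] turn norm [ 0.0005 -0.0009 -0.0011]
```

Call:
{"method": "step_arm", "body": {
  "plan": [
    [[0, 0, -0.06], [0, 0, 0]],
    [[0, 0, -0.12], [0, 0, 0]],
    [[0, 0, -0.16], [0, 0, 0]],
    [[0, 0, -0.16], [0, 0, 0]],
    [[0, 0, -0.08], [0, 0, 0]],
    [[0, 0, 0], [0, 0, 0]]
  ]
}}

```text
t: 17.75
tcp_pos: [475.7, 291.7, 166.3]
tool_rot: [[0.905, 0.424, 0.0], [0.424, -0.905, -0.002], [-0.0, 0.002, -1.0]]
force: [0.3, -0.6, -0.9]
grip_width: 17.9
```

```bash
python3 -c "
from h import *
go([541,-207,165],-2)"
```

```text
t 17.75 tcp [475.7 291.7 166.3] th 25.1 F [ 0.3 -0.6 -0.9] w 17.9
shift norm [-0.61    1.9173  0.0082] turn norm [ 5.000e-04 -1.000e-04  1.506e-01]
```

Call:
{"method": "step_arm", "body": {
  "plan": [
    [[-0.054, 0.17, 0], [0, 0, 0]],
    [[-0.054, 0.17, 0], [0, 0, 0]],
    [[-0.054, 0.17, 0], [0, 0, 0]],
    [[-0.054, 0.17, 0], [0, 0, 0]],
    [[-0.054, 0.17, 0], [0, 0, 0]],
    [[-0.054, 0.17, 0], [0, 0, 0]],
    [[-0.054, 0.17, 0], [0, 0, 0]],
    [[-0.054, 0.17, 0], [0, 0, 0]]
  ]
}}

```text
t: 18.55
tcp_pos: [519.5, -68.7, 159.0]
tool_rot: [[0.9, 0.435, -0.007], [0.435, -0.9, 0.001], [-0.006, -0.004, -1.0]]
force: [0.2, 0.0, -0.7]
grip_width: 17.7
```

```bash
python3 -c "
from h import *
go([541,-207,165],-2)"
```

```text
t 18.55 tcp [519.5 -68.7 159. ] th 25.8 F [ 0.2  0.  -0.7] w 17.7
shift norm [-0.1635  0.5356 -0.0252] turn norm [-0.0007  0.002   0.1544]
```

Call:
{"method": "step_arm", "body": {
  "plan": [
    [[-0.052, 0.17, -0.02], [0, 0.002, 0]],
    [[-0.052, 0.17, -0.01], [0, 0, 0]],
    [[-0.045, 0.15, 0], [0, 0, 0]],
    [[0, 0, 0], [0, 0, 0.044]],
    [[0, 0, 0], [0, 0, 0.044]],
    [[0, 0, 0], [0, 0, 0.044]],
    [[0, 0, 0], [0, 0, 0.022]],
    [[0, 0, 0], [0, 0, 0]]
  ]
}}

```text
t: 19.35
tcp_pos: [532.0, -205.6, 152.6]
tool_rot: [[0.998, -0.064, -0.018], [-0.063, -0.998, 0.01], [-0.018, -0.009, -1.0]]
force: [-0.7, -0.7, -0.8]
grip_width: 18.0
```

```bash
python3 -c "
from h import *
go([541,-207,165],-2)
snap('wrist','wr9')
s=snap('top','top9');b=s['pixels'][:,:,::-1]
cv2.imwrite('pics/top9c.png',cv2.resize(b[210:310,300:470],(800,471),interpolation=cv2.INTER_CUBIC))"
```

```text
t 19.35 tcp [ 532.  -205.6  152.6] th -3.6 F [-0.7 -0.7 -0.8] w 18.0
shift norm [ 0.0355  0.0027 -0.0503] turn norm [-0.0031  0.0058 -0.0091]
```

View pics/wr9.png

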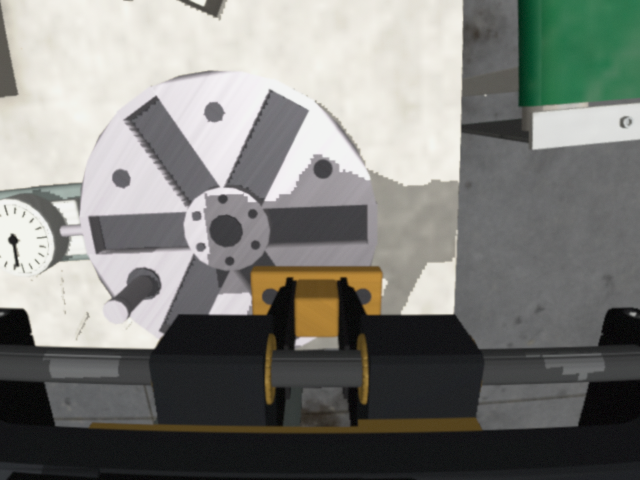

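View pics/top9c.png

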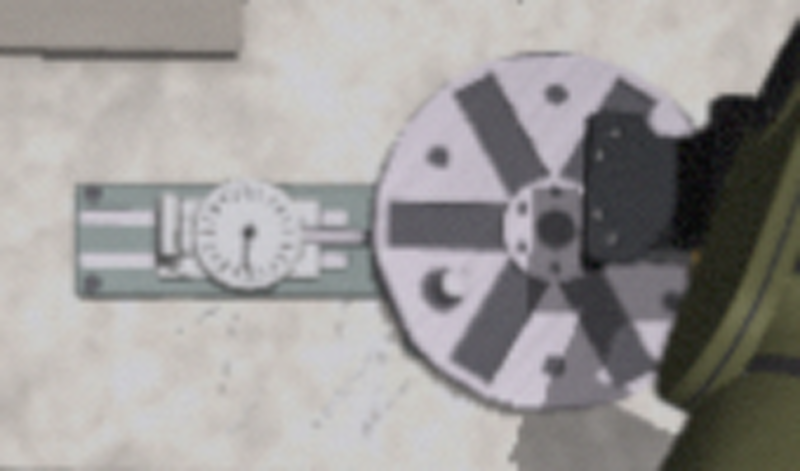

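```bash
python3 - <<'E'
from h import *
s=load('wrist');im=s['pixels'][:,:,::-1]
cv2.imwrite('pics/wr9c.png',cv2.resize(im[170:300,70:390],None,fx=2.5,fy=4,interpolation=3))
E
```

```text
(no output)
```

View pics/wr9c.png

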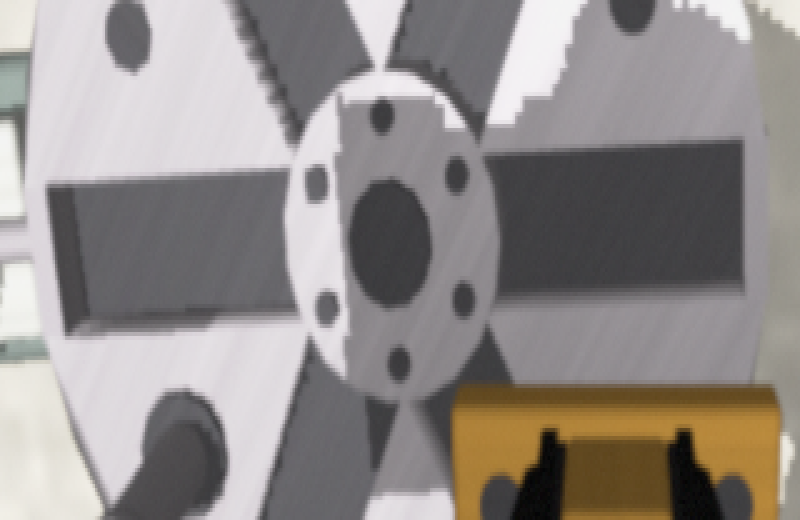

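```bash
python3 - <<'E'
from h import *
s=load('wrist')
f=lambda x,y,z=66: pix2w(s,70+x/2.5,170+y/4,z)
L1,L2,R1,R2=f(48,186),f(65,335),f(742,140),f(745,300)
h=f(390,243,69)
print('hub',h,'L',L1,L2,'R',R1,R2,np.linalg.norm(L1-L2),np.linalg.norm(R1-R2))
L=(L1+L2)/2;R=(R1+R2)/2;d=R-L;print('mid',(L+R)/2,'len',np.linalg.norm(d),'ang',np.degrees(np.arctan2(d[1],d[0])))
u=d/np.linalg.norm(d);print('pocket centre',(L+R)/2+u*60)
# weight tip corners at top z of bar: tcp z -14.4+12
z=observe()['tcp_pos'][2]-2.4
a,b=f(452,408,z),f(782,408,z);print('bar far edge',a,b,np.linalg.norm(a-b),np.degrees(np.arctan2(*(b-a)[1::-1])))
E
```

```text
hub [ 543.98646846 -147.67215331   69.        ] L [558.5302886  -56.63541728  66.        ] [532.50752346 -55.47863074  66.        ] R [ 554.68240818 -238.78387576   66.        ] [ 527.85334716 -238.8460105    66.        ] 26.04846368742123 26.829132961516795
mid [ 543.39339185 -147.43598357   66.        ] len 182.80735281156853 ang -91.3324843706612
pocket centre [ 541.99814326 -207.41975872   66.        ]
bar far edge [ 546.57947593 -177.32212885  150.44890786] [ 543.06411706 -236.51375726  150.44890786] 59.29592415537265 -93.39877323431776
```

Call:
{"method": "step_arm", "body": {
  "plan": [
    [[0.0375, 0.004, 0.08], [-0.003, 0.006, -0.009]],
    [[0, 0, 0.08], [0, 0, 0]],
    [[0, 0, 0.03], [0, 0, 0]],
    [[0, 0, 0], [0, 0, 0]]
  ]
}}

```text
t: 19.85
tcp_pos: [541.5, -206.5, 103.6]
tool_rot: [[1.0, -0.027, 0.002], [-0.027, -1.0, -0.001], [0.002, 0.0, -1.0]]
force: [-0.7, 0.4, -1.2]
grip_width: 18.1
```

```bash
python3 -c "
from h import *
go([541.3,-206.6,84],-1.7)"
```

```text
t 19.85 tcp [ 541.5 -206.5  103.6] th -1.5 F [-0.7  0.4 -1.2] w 18.1
shift norm [-0.0008  0.0005  0.0785] turn norm [ 0.0001 -0.0006  0.001 ]
```

Call:
{"method": "step_arm", "body": {
  "plan": [
    [[-0.001, 0, 0.05], [0, 0, 0.001]],
    [[0, 0, 0.02], [0, 0, 0]],
    [[0, 0, 0.004], [0, 0, 0]]
  ]
}}

```text
t: 20.15
tcp_pos: [542.1, -206.8, 85.4]
tool_rot: [[1.0, -0.029, 0.004], [-0.029, -1.0, -0.002], [0.004, 0.001, -1.0]]
force: [0.0, -0.1, -0.9]
grip_width: 17.8
```

```bash
python3 -c "
from h import *
go([541.3,-206.6,84],-1.7)
snap('wrist','wr10')
s=load('wrist');im=s['pixels'][:,:,::-1]
cv2.imwrite('pics/wr10c.png',cv2.resize(im[150:330,70:470],None,fx=2,fy=3,interpolation=3))"
```

```text
t 20.15 tcp [ 542.1 -206.8   85.4] th -1.7 F [ 0.  -0.1 -0.9] w 17.8
shift norm [-0.0033 -0.0006  0.0056] turn norm [ 0.0005 -0.0013  0.0002]
```

View pics/wr10c.png

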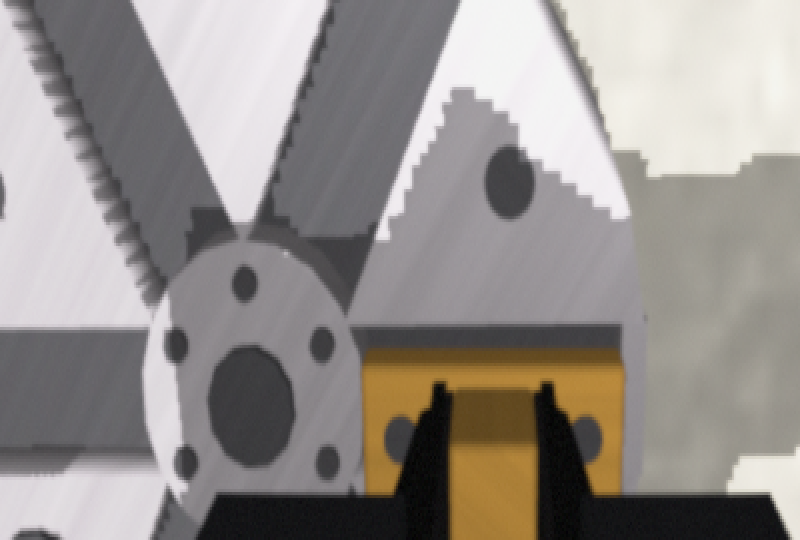

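```bash
python3 - <<'E'
from h import *
s=load('wrist')
f=lambda x,y,z=66: pix2w(s,70+x/2,150+y/3,z)
h=f(251,405,69);print('hub',h)
a,b=f(362,366,83),f(624,364,83);print('bar',a,b,np.linalg.norm(a-b))
a,b=f(352,327),f(621,324);print('pocket edge',a,b)
print('bar bottom far edge (z 71 step top=74)',f(362,349,74),f(624,347,74))
E
```

```text
hub [ 544.37372995 -147.51712491   69.        ]
bar [ 555.70513117 -178.06442864   83.        ] [ 554.30897303 -237.04544993   83.        ] 58.99754341561247
pocket edge [ 556.21575614 -173.0729597    66.        ] [ 554.82415165 -238.93553491   66.        ]
bar bottom far edge (z 71 step top=74) [ 555.19707088 -176.66871454   74.        ] [ 553.73472896 -238.45002204   74.        ]
```

Call:
{"method": "step_arm", "body": {
  "plan": [
    [[-0.004, 0, 0.02], [0, -0.001, 0]],
    [[-0.001, 0, 0.016], [0, 0, 0]],
    [[-0.001, 0, 0.012], [0, 0, 0]]
  ]
}}

```text
t: 20.5
tcp_pos: [541.5, -207.3, 74.1]
tool_rot: [[1.0, -0.029, 0.003], [-0.029, -1.0, -0.003], [0.003, 0.003, -1.0]]
force: [0.8, -0.2, -0.5]
grip_width: 17.7
```

```bash
python3 -c "
from h import *
go([541.3,-206.6,68.4],-1.7)"
```

```text
t 20.5 tcp [ 541.5 -207.3   74.1] th -1.7 F [ 0.8 -0.2 -0.5] w 17.7
shift norm [-0.0009 -0.0027  0.0229] turn norm [ 0.0008 -0.001   0.0002]
```

Call:
{"method": "step_arm", "body": {
  "plan": [
    [[-0.001, -0.002, 0.016], [0, 0, 0]],
    [[-0.001, 0, 0.012], [0, 0, 0]],
    [[0, 0, 0.008], [0, 0, 0]]
  ]
}}

```text
t: 20.8
tcp_pos: [541.8, -206.9, 68.3]
tool_rot: [[1.0, -0.029, 0.003], [-0.029, -1.0, -0.002], [0.003, 0.002, -1.0]]
force: [-5.4, 2.6, 13.2]
grip_width: 17.7
```

```bash
python3 -c "
from h import *
go([541.3,-206.6,68.4],-1.7)"
```

```text
t 20.8 tcp [ 541.8 -206.9   68.3] th -1.6 F [-5.4  2.6 13.2] w 17.7
shift norm [-0.0021 -0.001  -0.0005] turn norm [ 0.0007 -0.0011  0.0003]
```

Call:
{"method": "step_arm", "body": {
  "plan": [
    [[0, 0, 0], [0, 0, 0]],
    [[0, 0, -0.002], [0, 0, 0]],
    [[0, 0, -0.004], [0, 0, 0]],
    [[0, 0, -0.1], [0, 0, 0]],
    [[0, 0, -0.19], [0, 0, 0]],
    [[0, 0, -0.19], [0, 0, 0]]
  ],
  "claw": 0.2
}}

```text
t: 21.4
tcp_pos: [536.8, -204.4, 183.8]
tool_rot: [[1.0, -0.029, -0.012], [-0.029, -1.0, 0.005], [-0.012, -0.005, -1.0]]
force: [-0.4, 0.5, 0.3]
grip_width: 37.9
```

```bash
python3 -c "
from h import *
go([485,409,200],36)
snap('wrist','wr11')
dial('k')"
```

```text
t 21.4 tcp [ 536.8 -204.4  183.8] th -1.6 F [-0.4  0.5  0.3] w 37.9
shift norm [-0.2784 -2.4469 -0.0498] turn norm [-0.0027  0.0032 -0.2092]
```

View pics/wr11.png

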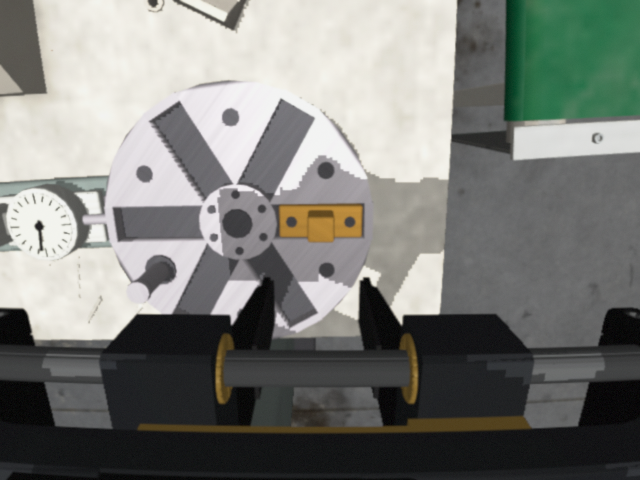

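View pics/d_k.png

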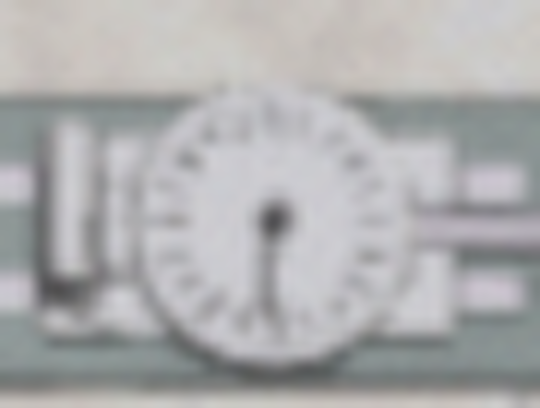

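Call:
{"method": "step_arm", "body": {
  "plan": [
    [[0, 0, -0.03], [-0.003, 0.003, -0.042]],
    [[0, 0, -0.03], [0, 0, -0.042]],
    [[0, 0, 0], [0, 0, -0.042]],
    [[0, 0, 0], [0, 0, -0.042]],
    [[0, 0, 0], [0, 0, -0.042]],
    [[0.097, -0.161, 0], [0, 0, 0]],
    [[0.097, -0.161, 0], [0, 0, 0]],
    [[0.097, -0.161, 0], [0, 0, 0]]
  ]
}}

```text
t: 22.3
tcp_pos: [525.4, -68.2, 202.5]
tool_rot: [[0.796, 0.605, 0.014], [0.605, -0.796, -0.014], [0.003, 0.02, -1.0]]
force: [0.3, 0.8, 0.4]
grip_width: 37.7
```

Call:
{"method": "step_arm", "body": {
  "plan": [
    [[0.097, -0.161, 0], [0, 0, 0]],
    [[0.097, -0.161, 0], [0, 0, 0]],
    [[0.097, -0.161, 0], [0, 0, 0]],
    [[0.097, -0.161, 0], [0, 0, 0]],
    [[0.097, -0.161, 0], [0, 0, 0]],
    [[0.097, -0.161, 0], [0, 0, 0]],
    [[0.097, -0.161, 0], [0, 0, 0]]
  ]
}}

```text
t: 23.0
tcp_pos: [485.4, 271.0, 192.3]
tool_rot: [[0.798, 0.603, 0.013], [0.603, -0.798, -0.014], [0.002, 0.019, -1.0]]
force: [0.3, -0.2, 1.6]
grip_width: 37.8
```

```bash
python3 -c "
from h import *
go([481,403,200],36)
snap('wrist','wr12')"
```

```text
t 23.0 tcp [485.4 271.  192.3] th 37.1 F [ 0.3 -0.2  1.6] w 37.8
shift norm [ 0.3043 -0.4314 -0.0384] turn norm [ 0.006  -0.0007  0.0059]
```

View pics/wr12.png

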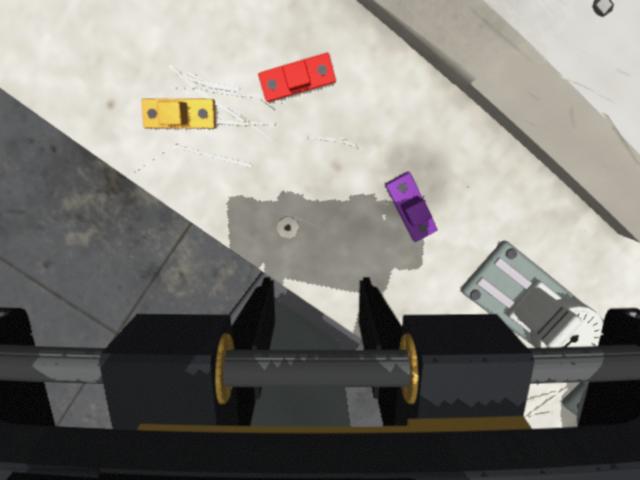

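Call:
{"method": "step_arm", "body": {
  "plan": [
    [[0.1, -0.146, -0.02], [0.006, 0, 0.006]],
    [[0.1, -0.146, -0.01], [0, 0, 0]],
    [[0.1, -0.14, 0], [0, 0, 0]],
    [[0, 0, 0], [0, 0, 0]]
  ]
}}

```text
t: 23.45
tcp_pos: [476.9, 413.1, 195.3]
tool_rot: [[0.804, 0.594, -0.003], [0.594, -0.804, 0.005], [0.0, -0.006, -1.0]]
force: [0.7, -0.4, -0.7]
grip_width: 37.9
```

```bash
python3 -c "
from h import *
snap('wrist','wr13')
s=load('wrist');im=s['pixels'][:,:,::-1]
cv2.imwrite('pics/wr13c.png',cv2.resize(im[140:290,220:420],None,fx=4,fy=4,interpolation=3))
go([485.5,410,100],36)"
```

```text
t 23.5 tcp [477.  411.1 195. ] th 36.4 F [-1.   0.4 -0.1] w 38.1
shift norm [0.0251 0.0255 0.3798] turn norm [-0.0015  0.0003  0.0022]
```

View pics/wr13c.png

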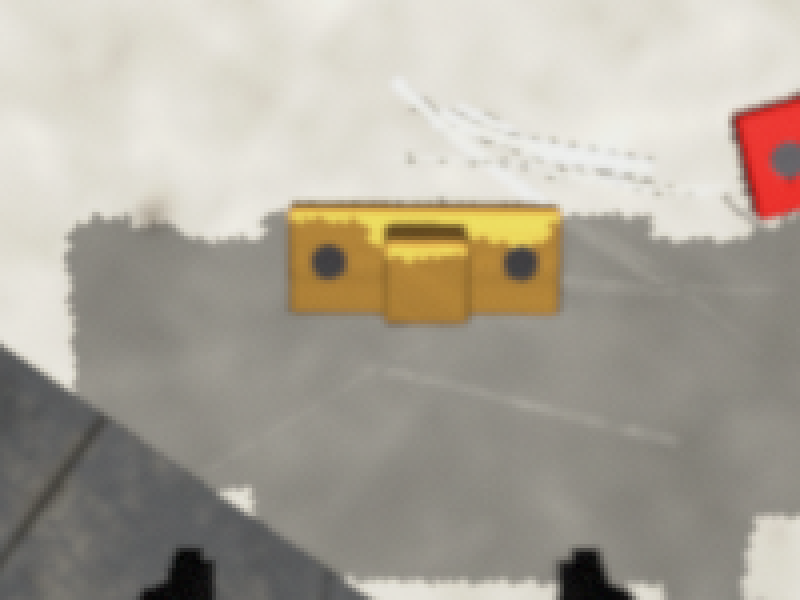

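```bash
python3 - <<'E'
from h import *
s=load('wrist')
f=lambda x,y,z: pix2w(s,220+x/4,140+y/4,z)
A=f(329,262,12);B=f(522,264,12);print((A+B)/2,np.degrees(np.arctan2(*(A-B)[1::-1])),f(427,282,34))
E
```

```text
[486.20090481 409.97464041  12.        ] 125.96751371829336 [486.58837694 410.36995474  34.        ]
```

Call:
{"method": "step_arm", "body": {
  "plan": [
    [[0.012, 0.012, 0.16], [-0.001, 0, 0.002]],
    [[0.008, 0.006, 0.16], [0, 0, 0]],
    [[0, 0, 0.16], [0, 0, 0]],
    [[0, 0, 0.1], [0, 0, 0]],
    [[0, 0, 0], [0, 0, 0]]
  ]
}}

```text
t: 24.0
tcp_pos: [485.3, 406.4, 45.6]
tool_rot: [[0.81, 0.586, 0.001], [0.586, -0.81, -0.0], [0.001, 0.001, -1.0]]
force: [-0.6, 0.0, -0.1]
grip_width: 37.9
```

```bash
python3 -c "
from h import *
go([486,410,15.5],36)"
```

```text
t 24.0 tcp [485.3 406.4  45.6] th 35.9 F [-0.6  0.  -0.1] w 37.9
shift norm [ 0.0107 -0.0099  0.1202] turn norm [ 0.0002 -0.0002 -0.0007]
```

Call:
{"method": "step_arm", "body": {
  "plan": [
    [[0.01, -0.01, 0.05], [0, 0, 0]],
    [[0, -0.001, 0.04], [0, 0, 0]],
    [[0, 0, 0.024], [0, 0, 0]],
    [[0, 0, 0.008], [0, 0, 0]]
  ]
}}

```text
t: 24.4
tcp_pos: [488.5, 409.9, 16.7]
tool_rot: [[0.812, 0.584, 0.006], [0.584, -0.812, 0.003], [0.006, 0.001, -1.0]]
force: [0.3, -0.3, -0.1]
grip_width: 38.2
```

```bash
python3 -c "
from h import *
go([486,410,15.5],36)"
```

```text
t 24.4 tcp [488.5 409.9  16.7] th 35.8 F [ 0.3 -0.3 -0.1] w 38.2
shift norm [-0.0078 -0.0061  0.0049] turn norm [ 0.0004 -0.0019 -0.0014]
```

Call:
{"method": "step_arm", "body": {
  "plan": [
    [[-0.008, -0.006, 0.006], [0, -0.002, -0.001]],
    [[-0.001, 0, 0.004], [0, 0, 0]],
    [[-0.001, 0, 0.003], [0, 0, 0]],
    [[0, 0, 0.002], [0, 0, 0]],
    [[0, 0, 0.002], [0, 0, 0]]
  ],
  "claw": 1
}}

```text
t: 24.9
tcp_pos: [486.7, 410.9, 15.4]
tool_rot: [[0.809, 0.588, 0.003], [0.588, -0.809, 0.001], [0.003, 0.001, -1.0]]
force: [-1.4, -2.2, 2.7]
grip_width: 17.9
```

```bash
python3 -c "
from h import *
go([486,410,15.5],36)"
```

```text
t 24.9 tcp [486.7 410.9  15.4] th 36.0 F [-1.4 -2.2  2.7] w 17.9
shift norm [-0.0045  0.0012 -0.0004] turn norm [ 0.0004 -0.001  -0.0001]
```

Call:
{"method": "step_arm", "body": {
  "plan": [
    [[0, 0, -0.06], [0, 0, 0]],
    [[0, 0, -0.12], [0, 0, 0]],
    [[0, 0, -0.16], [0, 0, 0]],
    [[0, 0, -0.16], [0, 0, 0]],
    [[0, 0, -0.1], [0, 0, 0]],
    [[0, 0, 0], [0, 0, 0]]
  ]
}}

```text
t: 25.5
tcp_pos: [485.1, 410.2, 172.3]
tool_rot: [[0.809, 0.588, 0.002], [0.588, -0.809, -0.0], [0.001, 0.001, -1.0]]
force: [-0.3, -0.0, -0.8]
grip_width: 17.7
```

```bash
python3 -c "
from h import *
go([580,-185,170],36)"
```

```text
t 25.5 tcp [485.1 410.2 172.3] th 36.0 F [-0.3 -0.  -0.8] w 17.7
shift norm [-1.0918  2.1494  0.0102] turn norm [ 0.0003 -0.0004 -0.0001]
```

Call:
{"method": "step_arm", "body": {
  "plan": [
    [[-0.104, 0.155, 0], [0, 0, 0]],
    [[-0.104, 0.155, 0], [0, 0, 0]],
    [[-0.104, 0.155, 0], [0, 0, 0]],
    [[-0.104, 0.155, 0], [0, 0, 0]],
    [[-0.104, 0.155, 0], [0, 0, 0]],
    [[-0.104, 0.155, 0], [0, 0, 0]],
    [[-0.104, 0.155, 0], [0, 0, 0]],
    [[-0.104, 0.155, 0], [0, 0, 0]]
  ]
}}

```text
t: 26.3
tcp_pos: [495.3, 29.3, 163.6]
tool_rot: [[0.802, 0.597, -0.004], [0.597, -0.802, 0.001], [-0.003, -0.003, -1.0]]
force: [1.0, -0.5, -1.2]
grip_width: 17.5
```

```bash
python3 -c "
from h import *
go([580,-185,170],36)"
```

```text
t 26.3 tcp [495.3  29.3 163.6] th 36.7 F [ 1.  -0.5 -1.2] w 17.5
shift norm [-0.24    0.8898 -0.0276] turn norm [-0.001   0.001   0.0036]
```

Call:
{"method": "step_arm", "body": {
  "plan": [
    [[-0.048, 0.178, -0.02], [0, 0, 0]],
    [[-0.048, 0.178, -0.02], [0, 0, 0]],
    [[-0.048, 0.178, -0.01], [0, 0, 0]],
    [[-0.048, 0.178, 0], [0, 0, 0]],
    [[-0.048, 0.178, 0], [0, 0, 0]],
    [[0, 0, 0], [0, 0, -0.044]],
    [[0, 0, 0], [0, 0, -0.044]],
    [[0, 0, 0], [0, 0, -0.034]]
  ]
}}

```text
t: 27.1
tcp_pos: [574.2, -200.4, 161.3]
tool_rot: [[0.518, 0.855, -0.019], [0.856, -0.518, 0.005], [-0.005, -0.019, -1.0]]
force: [-0.2, 0.2, -1.6]
grip_width: 17.7
```

```bash
python3 -c "
from h import *
snap('wrist','wr14')
go([594,-178.9,105],58.3)
s=load('wrist');im=s['pixels'][:,:,::-1]
cv2.imwrite('pics/wr14c.png',cv2.resize(im[60:360,100:500],None,fx=2,fy=2,interpolation=3))"
```

```text
t 27.15 tcp [ 573.9 -200.1  160.9] th 59.0 F [-0.6 -0.2 -1.2] w 17.7
shift norm [0.1156 0.0297 0.2223] turn norm [-0.0064  0.0018  0.0037]
```

View pics/wr14c.png

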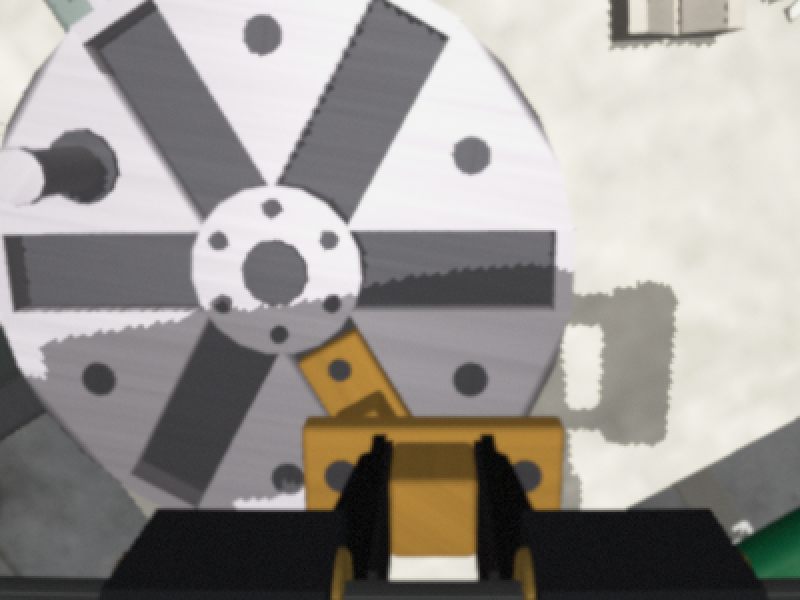

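```bash
python3 - <<'E'
from h import *
s=load('wrist')
f=lambda x,y,z=66: pix2w(s,100+x/2,60+y/2,z)
L1,L2,R1,R2=f(5,236),f(14,310),f(555,231),f(554,306)
L=(L1+L2)/2;R=(R1+R2)/2;d=R-L;u=d/np.linalg.norm(d)
print('hub',f(275,273,69),'mid',(L+R)/2,'len',np.linalg.norm(d),np.linalg.norm(L1-L2),np.linalg.norm(R1-R2),'ang',np.degrees(np.arctan2(d[1],d[0])),'pocket',(L+R)/2+u*60)
z=observe()['tcp_pos'][2]-3.4
a,b=f(303,430,z),f(567,430,z);print('bar',a,b,np.linalg.norm(a-b),np.degrees(np.arctan2(*(b-a)[1::-1])))
c=(a+b)/2;n=(b-a)/np.linalg.norm(b-a);print('bar centre',c+12*np.array([n[1],-n[0],0]),'tcp',observe()['tcp_pos'])
E
```

```text
hub [ 544.32367483 -147.50204667   69.        ] mid [ 544.26507039 -147.15510704   66.        ] len 182.63598413841777 25.350542861241124 24.80057710204992 ang -30.639722996397424 pocket [ 595.88840458 -177.73338964   66.        ]
bar [ 554.34101568 -176.3293486   157.47482633] [ 605.98016948 -206.99782317  157.47482633] 60.05961652858388 -30.706060895011113
bar centre [ 574.03298611 -201.98116501  157.47482633] tcp [ 573.86037902 -200.14321122  160.87482633]
```

Call:
{"method": "step_arm", "body": {
  "plan": [
    [[0.06, 0.016, 0], [-0.006, 0.002, 0.002]],
    [[0.058, 0.015, 0], [0, 0, 0]],
    [[0, 0, 0.1], [0, 0, 0]],
    [[0, 0, 0.1], [0, 0, 0]],
    [[0, 0, 0.03], [0, 0, 0]],
    [[0, 0, 0], [0, 0, 0]]
  ]
}}

```text
t: 27.75
tcp_pos: [599.5, -172.1, 99.7]
tool_rot: [[0.527, 0.85, 0.002], [0.85, -0.527, 0.003], [0.003, -0.0, -1.0]]
force: [-0.3, -0.1, -1.3]
grip_width: 17.9
```

```bash
python3 -c "
from h import *
go([595.5,-177.4,86],58.8)"
```

```text
t 27.75 tcp [ 599.5 -172.1   99.7] th 58.2 F [-0.3 -0.1 -1.3] w 17.9
shift norm [-0.0266 -0.0024  0.0546] turn norm [-0.0001 -0.001  -0.0032]
```

Call:
{"method": "step_arm", "body": {
  "plan": [
    [[-0.026, -0.002, 0.03], [0, -0.001, -0.003]],
    [[-0.003, 0, 0.016], [0, 0, 0]],
    [[-0.001, 0, 0.004], [0, 0, 0]]
  ]
}}

```text
t: 28.05
tcp_pos: [596.7, -178.3, 88.8]
tool_rot: [[0.518, 0.855, 0.003], [0.855, -0.518, -0.001], [0.0, 0.004, -1.0]]
force: [0.2, -0.3, -1.1]
grip_width: 18.1
```

```bash
python3 -c "
from h import *
go([595.5,-177.4,86],58.8)
snap('wrist','wr15')
s=load('wrist');im=s['pixels'][:,:,::-1]
cv2.imwrite('pics/wr15c.png',cv2.resize(im[150:330,70:470],None,fx=2,fy=3,interpolation=3))"
```

```text
t 28.05 tcp [ 596.7 -178.3   88.8] th 58.8 F [ 0.2 -0.3 -1.1] w 18.1
shift norm [ 0.0005 -0.0059  0.0112] turn norm [ 0.0011 -0.0002  0.0001]
```

View pics/wr15c.png

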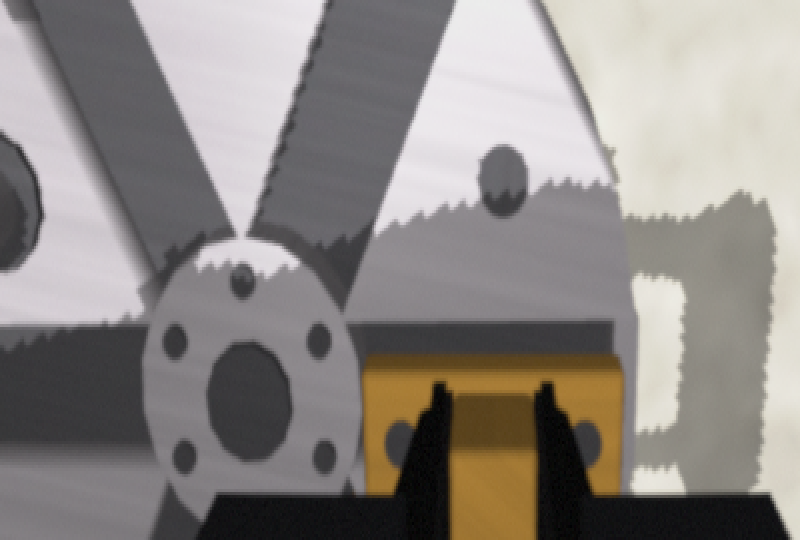

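```bash
python3 - <<'E'
from h import *
s=load('wrist');o=observe();R=np.array(o['tool_rot']);P=np.array(o['tcp_pos'])
g=lambda x,y,z: np.round(((pix2w(s,70+x/2,150+y/3,z)-P)@R)[:2],1)  # tool x,y
z=P[2]-3.4
print('bar L R',g(362,371,z),g(624,371,z)); print('bar lower edge',g(362,354,z-9),g(624,354,z-9))
print('pocket edge',g(352,321,66),g(614,321,66),'hub',g(250,402,69))
E
```

```text
bar L R [ 11.5 -29.4] [11.5 30. ]
bar lower edge [ 10.9 -30.8] [10.8 31.4]
pocket edge [ 12.8 -34.8] [12.8 30.4] hub [ -0.5 -60.7]
```

Call:
{"method": "step_arm", "body": {
  "plan": [
    [[0, -0.005, 0.024], [0.001, 0, 0]],
    [[-0.001, 0, 0.02], [0, 0, 0]],
    [[-0.001, 0, 0.012], [0, 0, 0]]
  ]
}}

```text
t: 28.4
tcp_pos: [596.4, -178.9, 75.9]
tool_rot: [[0.519, 0.855, 0.004], [0.855, -0.519, -0.001], [0.001, 0.004, -1.0]]
force: [-0.9, -0.7, -2.7]
grip_width: 17.9
```

```bash
python3 -c "
from h import *
go([595.7,-177.7,69.4],58.8)"
```

```text
t 28.4 tcp [ 596.4 -178.9   75.9] th 58.8 F [-0.9 -0.7 -2.7] w 17.9
shift norm [ 0.0028 -0.0048  0.0259] turn norm [ 0.0011 -0.0003 -0.0002]
```

Call:
{"method": "step_arm", "body": {
  "plan": [
    [[0.003, -0.006, 0.012], [0, 0, 0]],
    [[0, -0.001, 0.012], [0, 0, 0]]
  ]
}}

```text
t: 28.6
tcp_pos: [595.2, -177.4, 69.3]
tool_rot: [[0.519, 0.855, 0.004], [0.855, -0.519, -0.001], [0.001, 0.004, -1.0]]
force: [1.7, -1.5, 17.2]
grip_width: 17.9
```

```bash
python3 -c "
from h import *
go([595.7,-177.7,69.4],58.8)"
```

```text
t 28.6 tcp [ 595.2 -177.4   69.3] th 58.7 F [ 1.7 -1.5 17.2] w 17.9
shift norm [ 0.0002  0.0024 -0.0004] turn norm [ 0.0011 -0.0003 -0.0003]
```

Seated at the predicted height (69.3). Release and lift.

Call:
{"method": "step_arm", "body": {
  "plan": [
    [[0, 0, 0], [0, 0, 0]],
    [[0, 0, -0.002], [0, 0, 0]],
    [[0, 0, -0.004], [0, 0, 0]],
    [[0, 0, -0.1], [0, 0, 0]],
    [[0, 0, -0.19], [0, 0, 0]],
    [[0, 0, -0.19], [0, 0, 0]]
  ],
  "claw": 0.2
}}

```text
t: 29.2
tcp_pos: [590.2, -175.4, 185.1]
tool_rot: [[0.519, 0.855, -0.012], [0.855, -0.519, 0.005], [-0.002, -0.013, -1.0]]
force: [0.6, -0.8, 1.1]
grip_width: 37.9
```

Call:
{"method": "step_arm", "body": {
  "plan": [
    [[-0.1, 0, -0.05], [0, 0, 0]],
    [[-0.18, 0, 0], [0, 0, 0]],
    [[-0.18, 0, 0], [0, 0, 0]],
    [[0, 0, 0], [0, 0, 0]]
  ]
}}

```text
t: 29.6
tcp_pos: [535.1, -278.2, 212.0]
tool_rot: [[0.515, 0.857, 0.008], [0.857, -0.515, -0.005], [-0.0, 0.01, -1.0]]
force: [-0.2, 0.6, -0.6]
grip_width: 38.4
```

```bash
python3 -c "
from h import *
snap('wrist','wr16')
dial('z');st()
snap('scene','sc16',(200,120,500,420),2)"
```

```text
t 29.7 tcp [ 536.7 -275.2  211.5] F [-0.4  1.  -0.2] w 38.1
[[ 0.513  0.858  0.008]
 [ 0.859 -0.513 -0.003]
 [ 0.002  0.009 -1.   ]]
j [-0.564  0.018  1.767  0.002  1.348 -0.026]
```

View pics/wr16.png

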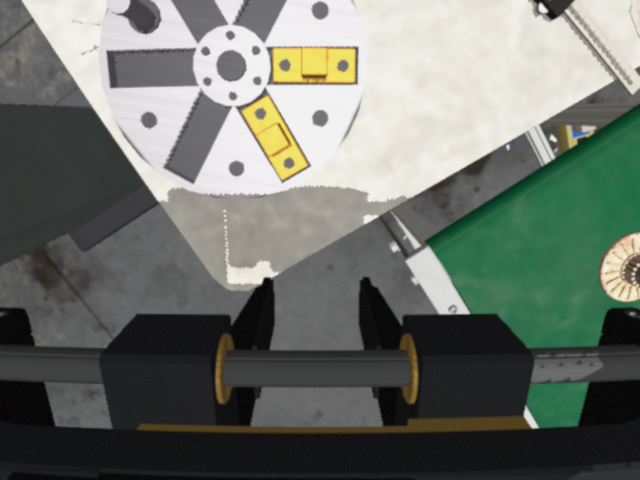

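View pics/d_z.png

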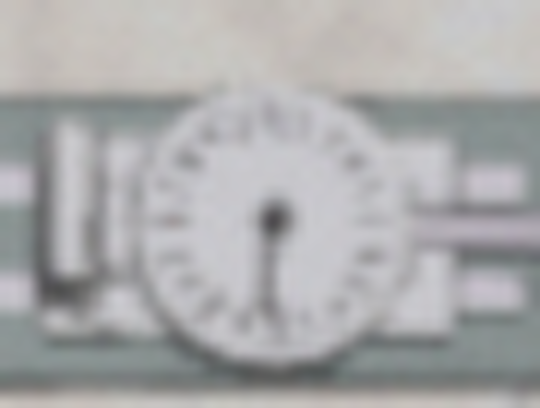

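View pics/sc16.png

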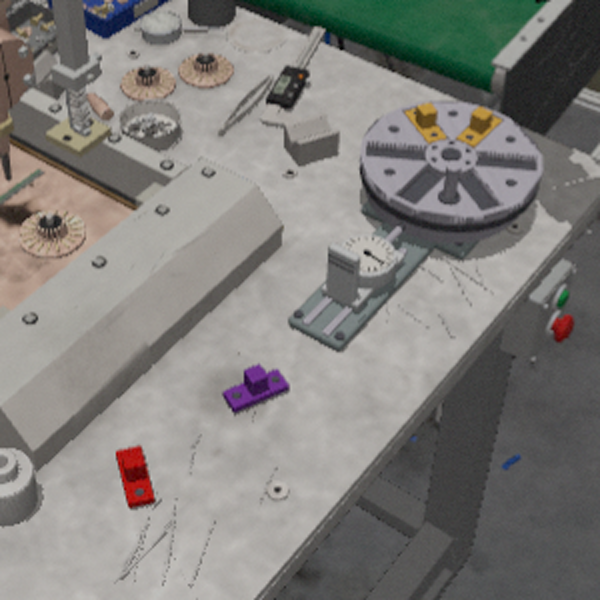

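View pics/t_z.png

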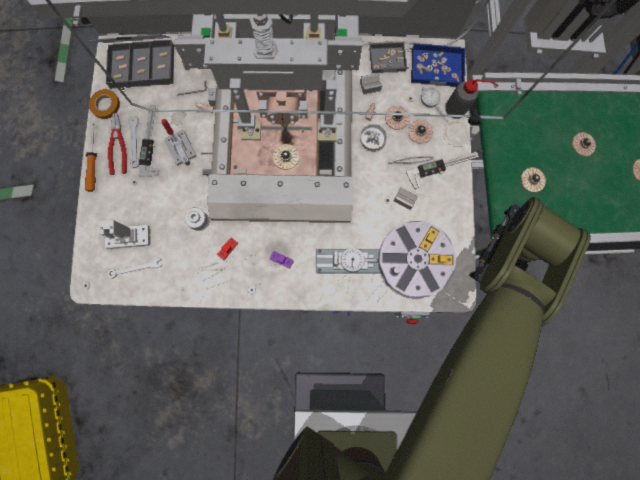

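```bash
python3 - <<'E'
from h import *
ims={c:cv2.imread('pics/t_%s.png'%c,0)[241:275,330:375].astype(float) for c in 'abcdefghkz'}
med=np.median([ims[c] for c in 'abcde'],0);h=np.array([273/12,221/12])-.5
s=load('top');yy,xx=np.mgrid[0:34,0:45];dx=xx-h[0];dy=yy-h[1];r=np.hypot(dx,dy);m=(r>3)&(r<9)
for c in 'efghkz':
    d=np.clip(med-ims[c],0,None);d[d<12]=0
    a=np.arctan2((d*dy*m).sum(),(d*dx*m).sum())
    o=pix2w(s,330+h[0],241+h[1],47);t=pix2w(s,330+h[0]+8*np.cos(a),241+h[1]+8*np.sin(a),47)-o
    w=(91-np.degrees(np.arctan2(t[1],t[0])))%360;print(c,round(w,1),round(np.radians(w)/.4,2))
s=load('wrist')
im=s['pixels'][:,:,::-1]
cv2.imwrite('pics/wr16c.png',cv2.resize(im[0:200,90:370],None,fx=2.8,fy=2.8,interpolation=3))
E
```

```text
e 262.1 11.44
f 277.2 12.1
g 267.1 11.65
h 276.8 12.08
k 277.3 12.1
z 276.8 12.08
```

View pics/wr16c.png

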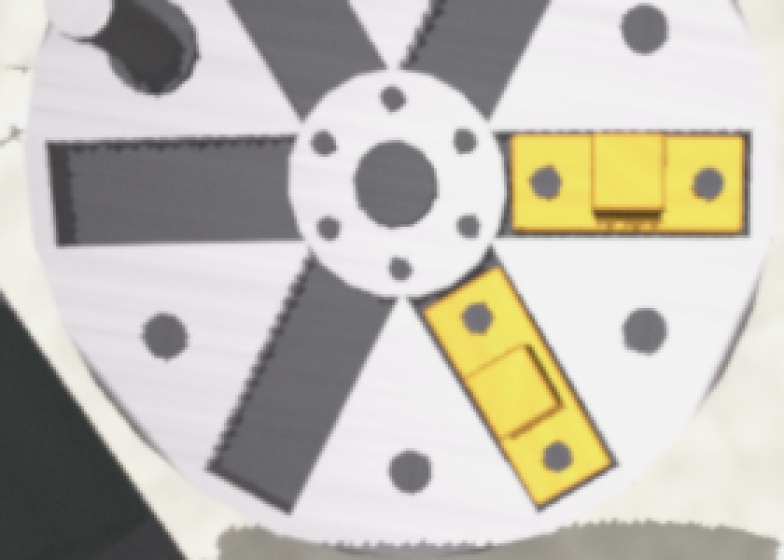

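Both weights sit flush in their pockets, the needle still shows about 12.1 mm (the maximum), and nothing else has moved. Handing in.

```bash
python3 -c "
from h import *
print(job_done())"
```

```text
the job is handed in; nothing more can be done
None
```

The job is done and handed in at about 30 s of robot time. The flywheel stands on its high spot, and both brass weights present (two of the possible three) are fitted.

- **Indicator:** I pushed the carriage until it met its stop, which took two pushes; the first peaked at 43 N on the fingertips, pushing on the fin. In the pictures the carriage moved only about 21 mm, not the expected 25 mm. I still took it as fully home because the fitted readings, 2.4 to 12.1 mm, match the stated 2.3 to 12.1 mm.
- **High spot:** I turned the wheel by its peg while reading the dial, and a cosine fit put the high spot at a peg angle of about 118.5° in the world frame. I left the peg at about 118°. The needle read about 12.1 mm then, and again after both weights were in.
- **Weights:** they are in two neighbouring pockets on the half away from the indicator. Each was pressed in with 13 to 17 N, and the finger height at contact matched a flush fit to 0.1 mm. The last pictures show both fully inside their pockets.
- **Other things:** the red and purple look-alikes, the turned stop and the V block look unmoved in the last pictures. At hand-in the gripper was open and clear of everything.

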